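# Put the toppings carrier back together

### The arm

A 6-joint arm with a two-finger parallel gripper is mounted at the origin on the work surface. World frame = base frame: x ahead of the robot, y to its left, z up, the work surface at z = 0. Lengths are in m, angles in rad, forces in N, time in s.
With the tool pointing down it reaches from about 0.25 to 0.775 m from the base axis. Payload 4 kg.
Tool frame: the origin (TCP) lies on the centre line of the jaws, within the pads' length; the fingertips stand 14 mm ahead of it and the grasp point (between the pads) lies 5 mm behind it (robot.tcp_to_tips is the distance from the TCP to the fingertips, in m); z points along the fingers, y is the line along which they close (so a half turn about z gives the same grasp; the last joint's range is limited). The gripper opens to 94 mm and grips with 3 to 60 N. Pads are 16 mm wide; open, the fingers measure 119 mm over their backs; the gripper's body (75 mm by 177 mm) begins 78 mm behind the grasp point.
Start: joints at [-1.312, 0.087, 1.371, -0, 1.684, -0.103], TCP at [0.195, -0.514, 0.22] pointing down, gripper open.
Joint ranges: [-3.1, 3.1], [-0.76, 2.03], [0.27, 2.55], [-1.08, 4.22], [0.17, 2.65], [-2.57, 2.57]. Speed limits (rad/s): [2.79, 2.79, 3.14, 3.14, 3.14, 3.14].

### API

Orientations are given as [roll, pitch, yaw] about the fixed x, y, z axes, in that order (R = Rz(yaw) Ry(pitch) Rx(roll)).
In Python, from bench import robot gives the robot as it stands.
- The arm moves only by the tool carry_out, never from a script. Its argument "increments" is a list of rows, each a list of 3 entries, a list of its own where there are three numbers: the closure in counts, from 0 (fully open) to 255 (shut), then the shift along the tool's x, y, z in mm, then the turn about the tool's z in degrees. In form: [[fingers, [dx, dy, dz], twist], ...]. A call has 1 to 8 rows; each row shifts and turns the commanded pose from where the row before left it, along the tool's axes as they then stand; what a row does not reach is not made up. A row lasts 1/10 s, in which the tool goes at most 50 mm and 8.59 degrees, less where a joint would pass 70% of its speed; a pose out of reach is approached as far as the arm can. A call with a gripper value outside its range is refused whole. The fingers move at their own pace and stop on an object; the grip force is fixed at half the most. Time passes only in rows, so rows that do not move let the fingers close. It gives the time, the measured TCP pose, the force, the opening and the grip force at its end, in the units of the state.
- robot.get_obs(): the state, without advancing time (a new reading comes with each control period).
- robot.snapshot(name): name is "scene" or "top"; returns the picture (400x640x3 uint8, blue, green, red); there is no depth.
- robot.get_calibration(name): a dict with "vfov" (degrees; the focal length in pixels is half the picture's height over the tangent of half this angle, whatever the lens; pixels are square), "cx", "cy" (the principal point, pixels), "T" (4x4, takes a point from camera to world coordinates). Camera axes: x right, y down, z forward; pixel columns grow to the right and rows downward; lengths in m; the calibration is good to about 2 mm. A picture is of the moment at which its call begins. get_calibration takes no time and is no camera call.
- robot.close_job(): hands the job in; it is judged then, once.
The state is a dict: "time": time; "joint_positions": joint angles; "qvel": joint speeds; "joint_torque": joint torques, N m; "tool_pos": TCP position; "ee_rot": TCP orientation; "wrist_force": force on the tool from outside, world axes, zero at the start; "wrist_torque": the same for the moment, N m; "width": finger opening in m; "finger_force": force on a finger pad.
Only numpy, scipy, OpenCV 4.12 (cv2) and the standard library are available. Lean on these libraries where they do the work, as an engineer would, in place of code of your own. Each camera call takes 0.05 s, during which the arm holds its last target. There are 200 camera calls.

### The job

The toppings carrier is back from the dishwasher in pieces. Stand every tub that is here upright in a bay of its own in the black carrier and close it with the lid of its own colour (a lid whose tub is missing is not needed); when all of them are in, lay the clear cover on the carrier with its knuckle between the carrier's two, and last push the hinge pin through all the knuckles until its orange grip sits up against the first one. Leave the cups, jug, tamper, spoon and sugar jar where they are.

Things in the scene. Friction and masses are not known exactly. Their poses are not given: they have to be found in the camera images.
- carrier: Black plastic box, the toppings carrier: 116 mm (x) by 236 mm (y), 80 mm high to its flat rim, walls and floor 4 mm; does not shift. Origin: centre of its underside; +y runs to the hinge end. Two dividers (38 mm high, 3 mm thick, at y = -38.5 and +38.5 mm) make three bays with centres at x = 0, y = -76, 0, +76 mm, each 108 mm (x) by about 73 mm (y).
- carrier_hinge (a point): Middle of the carrier's hinge axis (carrier x 0, y 130, z 90 mm; axes as the carrier's). Two steel knuckles, tubes of 20 mm outer and 12 mm inner diameter, stand on the carrier's +y end wall on this axis, which runs along x: one from x = -58 to -34 mm, one from +34 to +58 mm. The gap between them takes the cover's knuckle.
- carrier_entry (a point): Centre of the open mouth of the carrier's first knuckle (carrier x -58, y 130, z 90 mm; axes as the carrier's). The second knuckle is closed at its far end, so the pin goes in only here, travelling towards carrier +x.
- cover: Clear plastic plate, 116 mm (x) by 236 mm (y) by 5 mm, white edges, 220 g. Origin: centre of its underside. It begins flat on the counter, handle up. In place it lies on the carrier's rim with its axes along the carrier's, origin 80 mm above the carrier's; then its knuckle is between the carrier's two, 3 mm to spare at either end.
- cover_handle (a point): Top centre of the cover's white handle bar: 16 mm wide (cover x), 70 mm long (cover y), rising from the plate's top (5 mm) to 27 mm above the cover's underside; at cover x 0, y 10 mm, close to its centre of mass.
- cover_hinge (a point): Centre of the bore of the cover's white knuckle (cover x 0, y 130, z 10 mm): a tube along cover x, 62 mm long, 20 mm outer and 12 mm inner diameter, beyond the plate's +y edge, its bottom level with the plate's underside.
- pin: Hinge pin, 60 g: orange square grip 16 x 16 mm, 40 mm long (pin x -40 to 0), then a round steel shaft 9 mm thick, 108 mm long, its last 8 mm tapered to 3 mm. x runs along the shaft to the tip; origin under the shoulder, level with the grip's underside, 8 mm below the pin's axis. It begins lying on its grip's flat, shaft level.
- pin_shoulder (a point): Centre of the pin's shoulder on its axis (pin x 0, z 8 mm). The grip is too thick for the knuckles: with the pin home, the shoulder touches the mouth of the carrier's first knuckle. The shaft has 1.5 mm play all round in the knuckles.
- pin_tip (a point): End of the pin's tapered tip on its axis (pin x 108, z 8 mm).
- pin_grip (a point): Middle of the pin's orange grip on its axis (pin x -20, z 8 mm).
- tub_red: Red toppings tub, may be absent: open round pot, 52 mm outer and 46 mm inner diameter, 48 mm high, 90 g, empty. Origin: centre of its underside; z up through its mouth.
- lid_red: Red lid for the red tub: flange 56 mm wide at 8 to 11 mm above the origin, under it a tapered plug 41 mm wide and 8 mm deep that drops loosely into the tub (seated, origin 40 mm above the tub's), above it a knob 16 mm wide from 11 to 29 mm. 45 g. Origin: centre of the plug's underside, on which it stands on the counter. Always present.
- tub_green: Green toppings tub, may be absent: open round pot, 52 mm outer and 46 mm inner diameter, 48 mm high, 90 g, empty. Origin: centre of its underside; z up through its mouth.
- lid_green: Green lid for the green tub: flange 56 mm wide at 8 to 11 mm above the origin, under it a tapered plug 41 mm wide and 8 mm deep that drops loosely into the tub (seated, origin 40 mm above the tub's), above it a knob 16 mm wide from 11 to 29 mm. 45 g. Origin: centre of the plug's underside, on which it stands on the counter. Always present.
- tub_blue: Blue toppings tub, may be absent: open round pot, 52 mm outer and 46 mm inner diameter, 48 mm high, 90 g, empty. Origin: centre of its underside; z up through its mouth.
- lid_blue: Blue lid for the blue tub: flange 56 mm wide at 8 to 11 mm above the origin, under it a tapered plug 41 mm wide and 8 mm deep that drops loosely into the tub (seated, origin 40 mm above the tub's), above it a knob 16 mm wide from 11 to 29 mm. 45 g. Origin: centre of the plug's underside, on which it stands on the counter. Always present.
- cup_a: Terracotta coffee cup, 80 mm wide, 58 mm high; a bystander, not part of the job. Origin: centre of its underside.
- cup_b: Terracotta coffee cup, 80 mm wide, 58 mm high; a bystander, not part of the job. Origin: centre of its underside.
- milk_jug: Steel milk jug, 88 mm wide, 105 mm high; a bystander, not part of the job. Origin: centre of its underside.
- tamper: Dark steel coffee tamper, 58 mm wide, 78 mm high; a bystander, not part of the job. Origin: centre of its underside.
- teaspoon: Teaspoon lying on the counter, 135 mm long; a bystander, not part of the job. Origin: centre of its underside.
- sugar_jar: Amber sugar jar with white cap, 66 mm wide, 95 mm high; a bystander, not part of the job. Origin: centre of its underside.

How it is judged:
By the outcome, as a careful person would: the job done as asked, in the order asked, and still so for the second after the job is handed in, with the robot touching nothing.
Of tub_red, tub_green, tub_blue only 2 to 3 are there at a start; the rules pass over those that are not, and their reading is None.
At some moment in a run one of pin, cover may be knocked a few centimetres aside while the robot is not near it.
It also fails if it takes over 210 s, if anything falls off the work surface, if the arm or the gripper's body presses on something with over 40 N, if the wrist force passes 120 N, or if a joint passes its speed limit or range.

## Working session

There is one attempt and no reset: what is moved stays moved. The work goes in short steps, Python scripts to look and compute and a tool call to move; the robot and the scene stay as the last step left them, time stands still between calls to the robot, and variables do not carry over. Pictures are saved under pics/ and viewed, at most 14 in all, crops included, and the job is handed in when it is done.

Besides the shell and the picture viewer there is one more tool, called after ">>>" by a JSON object that holds its "op" and its "data", one argument or row to a line. carry_out: Moves the arm, as the interface text tells. Its arguments: {"type":"object","properties":{"increments":{"type":"array","items":{"type":"array"}}},"required":["increments"]}

```bash
ls; mkdir -p pics; cat > a.py <<'E'
from bench import robot
import cv2
for n in ("scene","top"):
    im=robot.snapshot(n); cv2.imwrite(f"pics/{n}0.png",im)
    c=robot.get_calibration(n); print(n,c)
print(robot.get_obs())
E
python3 a.py
```

```text
pics
scene {'vfov': 55.16835848435301, 'cx': 320.63516127380456, 'cy': 202.35379801336737, 'T': array([[ 0.82755085,  0.32664738, -0.45657538,  1.1059962 ],
       [ 0.56119349, -0.45978571,  0.68822886, -0.80502981],
       [ 0.01488132, -0.82577151, -0.56380844,  0.73968147],
       [ 0.        ,  0.        ,  0.        ,  1.        ]])}
top {'vfov': 55.68602167315507, 'cx': 324.5508579076988, 'cy': 197.9954749721085, 'T': array([[ 0.02806003, -0.99057242,  0.13408551,  0.44052935],
       [-0.99948986, -0.02985006, -0.01135788, -0.03472146],
       [ 0.01525326, -0.13369841, -0.99090467,  1.15568624],
       [ 0.        ,  0.        ,  0.        ,  1.        ]])}
{'time': 0.1, 'joint_positions': array([-1.31211021e+00,  8.78898805e-02,  1.37205934e+00, -2.58490587e-05,
        1.68359500e+00, -1.03104245e-01]), 'qvel': array([ 1.45426954e-03, -1.38707872e-03, -2.45706823e-03,  1.63665414e-03,
        1.76210890e-05, -9.91260920e-04]), 'joint_torque': array([ 1.83276730e-03, -3.41252875e+01, -3.03300583e+01,  7.19882967e-02,
        3.05083115e-02, -1.05864146e-04]), 'tool_pos': array([ 0.19454134, -0.51396224,  0.2184386 ]), 'ee_rot': array([-3.13964881e+00, -1.75304030e-04,  3.61787309e-01]), 'wrist_force': array([-0.88832474,  0.62478336, -0.03921681]), 'wrist_torque': array([ 0.07926414, -0.0136188 , -0.03077452]), 'finger_force': 0.0, 'width': 0.09414076841856589}
```

View pics/scene0.png

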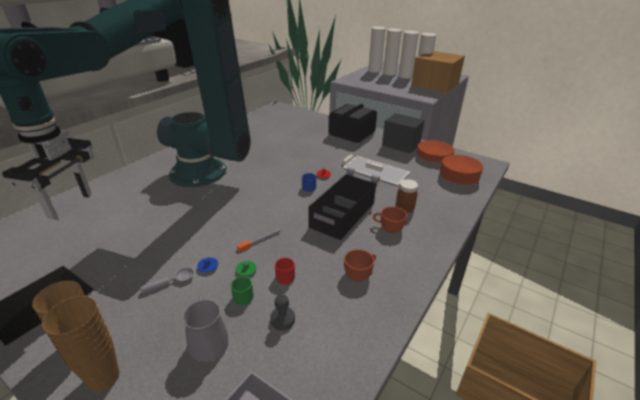

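View pics/top0.png

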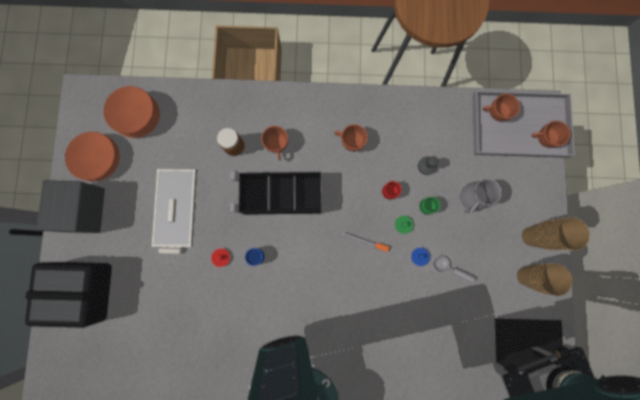

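The top view has image up as world +x and image left as +y. All three tubs are present:

| Item | Top-view pixel |
|---|---|
| Red tub | 392,190 |
| Green tub | 430,205 |
| Blue tub | 255,257 |
| Red lid | 221,257 |
| Green lid | 405,224 |
| Blue lid | 421,256 |
| Carrier, hinge on the left | 280,193 |
| Cover, knuckle downwards | 173,207 |
| Pin, tip | 347,234 |
| Pin, grip | 383,246 |

```bash
cat > vis.py <<'E'
from bench import robot
import cv2, numpy as np
def cam(n):
    c=robot.get_calibration(n); return 200/np.tan(np.radians(c["vfov"]/2)),c["cx"],c["cy"],np.array(c["T"])
def ray(n,u,v,z):
    f,cx,cy,T=cam(n); d=T[:3,:3]@np.array([(u-cx)/f,(v-cy)/f,1]); o=T[:3,3]
    return (o+d*(z-o[2])/d[2])[:2]
def proj(n,p):
    f,cx,cy,T=cam(n); q=T[:3,:3].T@(np.array(p)-T[:3,3]); return np.array([f*q[0]/q[2]+cx,f*q[1]/q[2]+cy])
HS={"red":((172,120,60),(4,255,255)),"green":((50,100,30),(75,255,255)),"blue":((108,120,40),(125,255,255)),"orange":((5,170,120),(18,255,255))}
def mask(im,c):
    h=cv2.cvtColor(im,cv2.COLOR_BGR2HSV); lo,hi=HS[c]
    if lo[0]>hi[0]: return cv2.inRange(h,lo,(180,)+hi[1:])|cv2.inRange(h,(0,)+lo[1:],hi)
    return cv2.inRange(h,lo,hi)
def blobs(im,c,amin=30,roi=(130,120,500,290)):
    m=mask(im,c)
    if roi: k=np.zeros_like(m); k[roi[1]:roi[3],roi[0]:roi[2]]=1; m=m*k
    n,l,s,ce=cv2.connectedComponentsWithStats(m)
    return [(s[i].tolist(),ce[i].round(1).tolist()) for i in range(1,n) if s[i][4]>=amin]
E
cat > b.py <<'E'
from vis import *
im=cv2.imread("pics/top0.png"); s=cv2.imread("pics/scene0.png")
for c in HS:
    print(c,"top",blobs(im,c)); print("   scene",blobs(s,c,roi=(140,150,430,320)))
cv2.imwrite("pics/c1.png",cv2.resize(im[140:275,145:345],None,fx=4,fy=4,interpolation=cv2.INTER_CUBIC))
cv2.imwrite("pics/c2.png",cv2.resize(im[150:285,335:500],None,fx=4,fy=4,interpolation=cv2.INTER_CUBIC))
E
python3 b.py
```

```text
red top [([382, 182, 20, 17, 256], [391.6, 189.9]), ([211, 249, 19, 18, 271], [220.3, 257.3])]
   scene [([317, 168, 14, 10, 98], [323.3, 173.1]), ([275, 258, 20, 26, 434], [284.4, 270.2])]
green top [([420, 198, 20, 16, 254], [429.6, 205.2]), ([395, 216, 18, 17, 235], [403.7, 224.2])]
   scene [([231, 261, 25, 44, 709], [243.0, 282.7])]
blue top [([246, 249, 18, 16, 233], [254.3, 256.3]), ([412, 248, 18, 18, 251], [420.2, 256.3])]
   scene [([303, 174, 13, 17, 194], [308.7, 181.9]), ([198, 258, 20, 14, 226], [207.2, 264.5])]
orange top [([377, 244, 11, 6, 39], [381.9, 246.6])]
   scene [([238, 241, 12, 8, 53], [243.6, 244.7])]
```

View pics/c1.png

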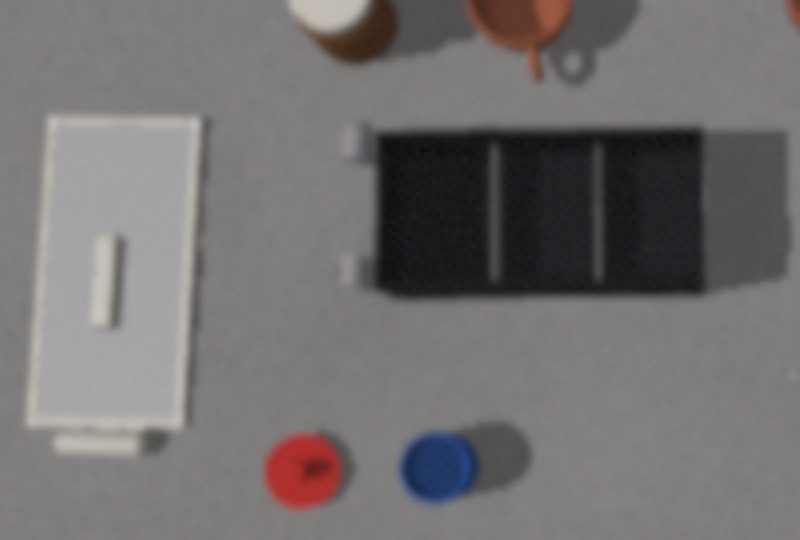

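View pics/c2.png

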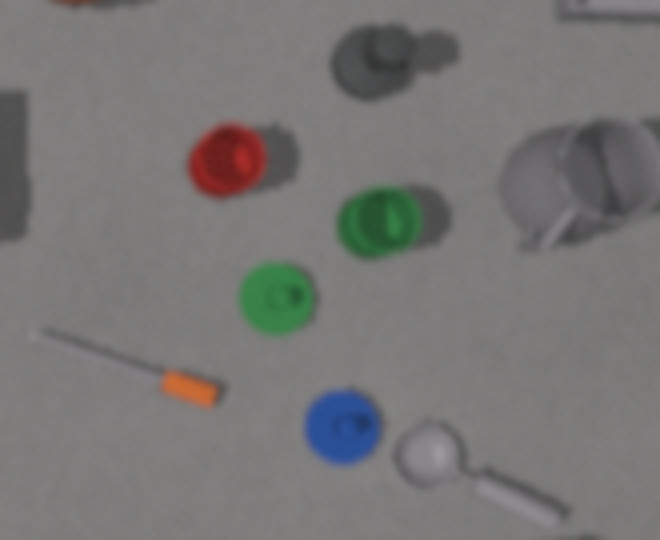

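All tubs stand upright, mouth up. The carrier lies along world y with its knuckles at the +y end, and the cover's knuckle points to −x.

```bash
cat > m.py <<'E'
from vis import *
im=cv2.imread("pics/top0.png")
r=lambda u,v,z:(ray("top",u,v,z)*1000).round(1)
for c in ("red","green","blue"):
    for s,ce in blobs(im,c): print(c,"box",s[2:4],"z26",r(*ce,.026),"z10",r(s[0]+s[2]/2-.5,s[1]+s[3]/2-.5,.010))
g=cv2.cvtColor(im,cv2.COLOR_BGR2GRAY)
k=np.zeros_like(g); k[165:222,225:330]=1
d=((g<50)*k).astype(np.uint8); d=cv2.morphologyEx(d,cv2.MORPH_CLOSE,np.ones((7,7)))
n,l,s,_=cv2.connectedComponentsWithStats(d); i=1+s[1:,4].argmax()
cn=cv2.findContours((l==i).astype(np.uint8),cv2.RETR_EXTERNAL,cv2.CHAIN_APPROX_NONE)[0][0]
R=cv2.minAreaRect(cn); print(R,s[i])
b=cv2.boxPoints(R); P=[r(*p,.08) for p in b]; print("carrier corners",P,np.mean(P,0))
# knuckles
for roi in ((228,168,240,184),(228,200,240,216)):
    sub=g[roi[1]:roi[3],roi[0]:roi[2]]; m=sub>130; ys,xs=np.nonzero(m)
    print("kn",m.sum(),xs.min()+roi[0],xs.max()+roi[0],ys.min()+roi[1],ys.max()+roi[1],r(xs.mean()+roi[0],ys.mean()+roi[1],.098))
C=lambda x,y:(145+x/4-.4,140+y/4-.4)
print("cover corners",[r(*C(*p),.005) for p in ((49,117),(203,117),(183,427),(27,427))])
print("handle",[r(*C(*p),.027) for p in ((109,235),(104,327))],"cknuckle",[r(*C(*p),.018) for p in((54,440),(140,442))])
D=lambda x,y:(335+x/4-.4,150+y/4-.4)
print("pin tip",r(*D(36,332),.008),"grip ends",r(*D(164,380),.014),r(*D(217,396),.014))
E
python3 m.py
```

```text
red box [20, 17] z26 [ 624.2 -249.9] z10 [ 626.5 -252.7]
red box [19, 18] z26 [408.5 253.4] z10 [407.5 258.3]
green box [20, 16] z26 [ 581. -365.] z10 [ 582.1 -369.4]
green box [18, 17] z26 [ 521.4 -286.7] z10 [ 523.2 -289.6]
blue box [18, 16] z26 [414.2 154. ] z10 [413.2 156.1]
blue box [18, 18] z26 [ 427.8 -335.7] z10 [ 427.  -340.8]
((279.5, 193.0), (40.0, 81.0), 90.0) [ 239  173   82   41 3216]
carrier corners [array([651.3, 201.5]), array([658.6, -31.8]), array([542.5, -35.3]), array([535.8, 194.8])] [597.05  82.3 ]
kn 28 230 233 171 178 [642.2 218.4]
kn 24 230 232 203 210 [551.7 214.3]
cover corners [array([671.2, 470.6]), array([674.9, 352.8]), array([437.8, 350.3]), array([434.6, 466.4])]
handle [array([578.4, 408.6]), array([509.7, 406.7])] cknuckle [array([425.7, 440.1]), array([426. , 376.8])]
pin tip [ 492.  -108.4] grip ends [ 458.6 -204.8] [ 447.9 -244.7]
```

>>> {"op": "carry_out", "data": {
  "increments": [
    [0,[0,0,0],-8.5],
    [0,[0,0,0],-8.5],
    [0,[0,0,0],-8.5],
    [0,[0,0,0],-8.5],
    [0,[0,0,0],-8.5],
    [0,[0,0,0],-8.5],
    [0,[0,0,0],-8.5],
    [0,[0,0,0],-8.5]
  ]
}}

```text
time: 0.9
tool_pos: [0.1946, -0.5141, 0.2188]
ee_rot: [-3.141, -0.001, 1.555]
wrist_force: [0.1, 0.3, 1.2]
width: 0.094
finger_force: 0.0
```

>>> {"op": "carry_out", "data": {
  "increments": [
    [60,[0,0,0],-1.3],
    [60,[15,39,0],0],
    [60,[15,39,0],0],
    [60,[15,39,0],0],
    [60,[15,39,0],0],
    [60,[15,39,0],0],
    [60,[15,39,0],0],
    [60,[15,39,0],0]
  ]
}}

```text
time: 1.7
tool_pos: [0.469, -0.4083, 0.2191]
ee_rot: [-3.141, -0.0, 1.569]
wrist_force: [0.5, -0.4, -0.5]
width: 0.0716
finger_force: 0.0
```

>>> {"op": "carry_out", "data": {
  "increments": [
    [60,[15,39,0],0],
    [60,[15,39,0],0],
    [60,[14,35,0],0],
    [60,[0,0,0],0],
    [60,[0,0,0],0]
  ]
}}

```text
time: 2.2
tool_pos: [0.5808, -0.3647, 0.2183]
ee_rot: [-3.14, -0.001, 1.571]
wrist_force: [0.3, 0.0, -0.3]
width: 0.0718
finger_force: 0.0
```

>>> {"op": "carry_out", "data": {
  "increments": [
    [60,[0,0,45],0],
    [60,[0,0,45],0],
    [60,[0,0,45],0],
    [60,[0,0,30],0],
    [60,[0,0,15],0],
    [160,[0,0,0],0],
    [160,[0,0,0],0],
    [160,[0,0,0],0]
  ]
}}

```text
time: 3.0
tool_pos: [0.5819, -0.3667, 0.0429]
ee_rot: [3.137, 0.003, 1.571]
wrist_force: [-0.1, 1.1, 0.4]
width: 0.0512
finger_force: 2.5
```

>>> {"op": "carry_out", "data": {
  "increments": [
    [160,[0,0,0],0],
    [160,[0,0,0],0],
    [160,[0,0,0],0],
    [160,[0,0,0],0]
  ]
}}

```text
time: 3.4
tool_pos: [0.5819, -0.3667, 0.0429]
ee_rot: [3.137, 0.004, 1.571]
wrist_force: [-0.5, -1.0, 6.5]
width: 0.0506
finger_force: 29.8
```

```bash
cat > snap.py <<'E'
import sys
from vis import *
# snap.py name cam x0 y0 x1 y1 scale
n,c=sys.argv[1:3]; im=robot.snapshot(c); cv2.imwrite(f"pics/{n}_full.png",im)
if len(sys.argv)>3:
    x0,y0,x1,y1,s=map(int,sys.argv[3:]); im=cv2.resize(im[y0:y1,x0:x1],None,fx=s,fy=s,interpolation=cv2.INTER_CUBIC)
cv2.imwrite(f"pics/{n}.png",im); o=robot.get_obs(); print(o["time"],o["tool_pos"].round(4),o["ee_rot"].round(4),o["joint_positions"].round(3),o["wrist_force"].round(1),o["width"])
E
python3 snap.py g1 scene 150 200 350 340 4
```

```text
3.45 [ 0.5819 -0.3667  0.0429] [3.1375 0.004  1.5712] [-6.440e-01  4.720e-01  1.247e+00 -1.000e-03  1.418e+00 -6.450e-01] [-0.1 -0.6  5.6] 0.05073835023408571
```

View pics/g1.png

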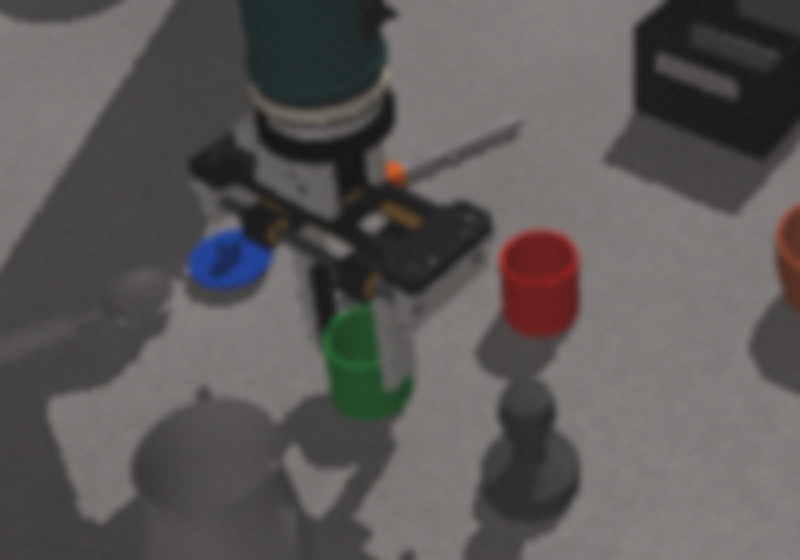

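The gripper is on the green tub (crop 370,370), which is upright, and nothing else is touched. I'll square the grip from the other direction.

>>> {"op": "carry_out", "data": {
  "increments": [
    [60,[0,0,0],0],
    [60,[0,0,0],0],
    [60,[0,0,0],8.2],
    [60,[0,0,0],8.2],
    [60,[0,0,0],8.2],
    [60,[0,0,0],8.2],
    [60,[0,0,0],8.2],
    [60,[0,0,0],8.2]
  ]
}}

```text
time: 4.25
tool_pos: [0.5804, -0.3647, 0.0387]
ee_rot: [-3.14, 0.0, 0.707]
wrist_force: [-0.2, 0.2, -0.2]
width: 0.0716
finger_force: 0.0
```

>>> {"op": "carry_out", "data": {
  "increments": [
    [60,[0,0,0],8.2],
    [60,[0,0,0],8.2],
    [60,[0,0,0],8.2],
    [60,[0,0,0],8.2],
    [60,[0,0,0],8.0],
    [160,[0,0,0],0],
    [160,[0,0,0],0],
    [160,[0,0,0],0]
  ]
}}

```text
time: 5.05
tool_pos: [0.5805, -0.3649, 0.0392]
ee_rot: [-3.141, 0.0, 0.003]
wrist_force: [0.3, -0.1, -0.7]
width: 0.0519
finger_force: 30.0
```

>>> {"op": "carry_out", "data": {
  "increments": [
    [160,[0,0,0],0],
    [160,[0,0,0],0],
    [160,[0,0,0],0]
  ]
}}

```text
time: 5.35
tool_pos: [0.5805, -0.3652, 0.0393]
ee_rot: [-3.141, 0.0, 0.001]
wrist_force: [0.6, -0.0, -0.6]
width: 0.0516
finger_force: 30.0
```

>>> {"op": "carry_out", "data": {
  "increments": [
    [160,[0,0,-40],0],
    [160,[0,0,-45],0],
    [160,[0,0,-45],0],
    [160,[0,0,0],-8.4],
    [160,[0,0,0],-8.4],
    [160,[0,0,0],-8.4],
    [160,[0,0,0],-8.4],
    [160,[0,0,0],-8.4]
  ]
}}

```text
time: 6.15
tool_pos: [0.5805, -0.3652, 0.1694]
ee_rot: [-3.141, 0.0, 0.74]
wrist_force: [-1.1, -0.5, -0.3]
width: 0.0521
finger_force: 30.0
```

>>> {"op": "carry_out", "data": {
  "increments": [
    [160,[0,0,0],-8.4],
    [160,[0,0,0],-8.4],
    [160,[0,0,0],-8.4],
    [160,[0,0,0],-8.4],
    [160,[0,0,0],-8.4],
    [160,[0,0,0],-7.8],
    [160,[20,2,0],0],
    [160,[41,3,0],0]
  ]
}}

```text
time: 6.95
tool_pos: [0.5832, -0.3048, 0.1687]
ee_rot: [-3.141, 0.0, 1.596]
wrist_force: [0.1, 0.5, -1.6]
width: 0.0518
finger_force: 30.0
```

>>> {"op": "carry_out", "data": {
  "increments": [
    [160,[41,3,0],0],
    [160,[41,3,0],0],
    [160,[41,3,0],0],
    [160,[41,4,0],0],
    [160,[41,4,0],0],
    [160,[41,4,0],0],
    [160,[41,4,0],0],
    [160,[22,3,0],0]
  ]
}}

```text
time: 7.75
tool_pos: [0.6008, 0.0104, 0.1697]
ee_rot: [3.141, -0.002, 1.603]
wrist_force: [0.3, -0.2, -1.4]
width: 0.0518
finger_force: 30.0
```

>>> {"op": "carry_out", "data": {
  "increments": [
    [160,[0,0,0],0],
    [160,[0,0,0],0]
  ]
}}

```text
time: 7.95
tool_pos: [0.6013, 0.0067, 0.1696]
ee_rot: [-3.141, 0.001, 1.603]
wrist_force: [-0.4, 0.2, -1.5]
width: 0.0519
finger_force: 30.0
```

```bash
python3 snap.py g2 top 200 140 400 280 4
```

```text
8.0 [0.6014 0.0057 0.1695] [-3.1415e+00  6.0000e-04  1.6017e+00] [-8.400e-02  2.160e-01  1.324e+00 -1.000e-03  1.602e+00 -1.150e-01] [ 0.3  0.5 -1.5] 0.052228071998512114
```

View pics/g2.png

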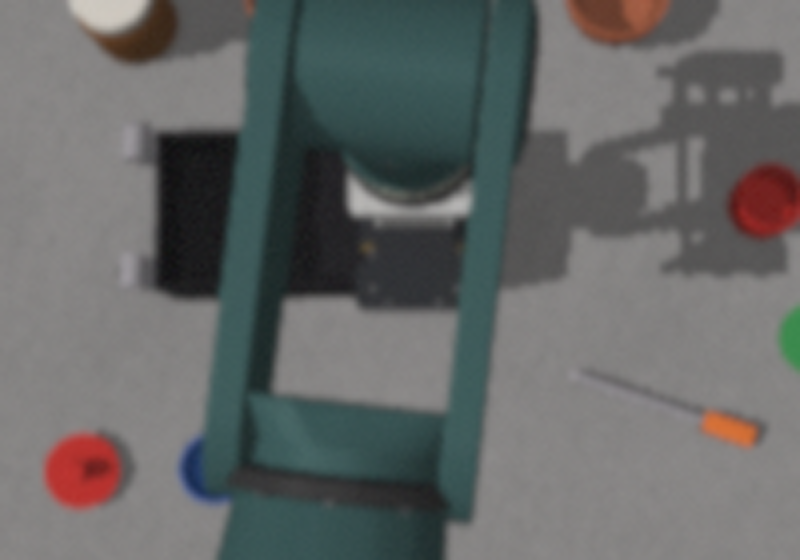

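The arm hides the bay, but the carrier is unmoved and the margins are generous. I'll lower the green tub, release it and go on to the red tub.

>>> {"op": "carry_out", "data": {
  "increments": [
    [160,[0,0,30],0],
    [160,[0,0,30],0],
    [160,[0,0,30],0],
    [160,[0,0,20],0],
    [160,[0,0,9],0],
    [160,[0,0,5],0],
    [160,[0,0,0],0],
    [160,[0,0,0],0]
  ]
}}

```text
time: 8.8
tool_pos: [0.6028, 0.0053, 0.047]
ee_rot: [3.139, 0.0, 1.602]
wrist_force: [-0.3, 0.0, -1.3]
width: 0.0521
finger_force: 30.0
```

>>> {"op": "carry_out", "data": {
  "increments": [
    [75,[0,0,0],0],
    [75,[0,0,0],0],
    [75,[0,0,0],0],
    [75,[0,0,-30],0],
    [75,[0,0,-35],0],
    [75,[0,0,-35],0],
    [60,[0,0,-25],0],
    [60,[0,0,0],0]
  ]
}}

```text
time: 9.6
tool_pos: [0.6044, 0.0056, 0.1762]
ee_rot: [3.131, 0.001, 1.603]
wrist_force: [0.4, -0.9, 1.6]
width: 0.0719
finger_force: 0.0
```

>>> {"op": "carry_out", "data": {
  "increments": [
    [60,[-38,2,0],0],
    [60,[-38,2,0],0],
    [60,[-38,2,0],0],
    [60,[-38,2,0],0],
    [60,[-38,2,0],0],
    [60,[-38,2,0],0],
    [60,[-28,3,0],0],
    [60,[0,0,0],0]
  ]
}}

```text
time: 10.4
tool_pos: [0.6238, -0.2533, 0.1672]
ee_rot: [-3.138, -0.0, 1.598]
wrist_force: [0.4, 0.3, -0.2]
width: 0.072
finger_force: 0.0
```

```bash
python3 snap.py g3 top 200 140 400 280 4; python3 -c "
from vis import *
im=cv2.imread('pics/g3_full.png')
for c in HS: print(c,[(b,(ray('top',*b[1],.026)*1e3).round(1)) for b in blobs(im,c)])
print(proj('top',[.6014,.0057,.052]))"
```

```text
10.45 [ 0.624  -0.2511  0.1677] [-3.1383e+00 -2.0000e-03  1.5999e+00] [-0.467  0.378  1.122  0.     1.645 -0.496] [1.3 0.3 0.2] 0.07205685597821121
red [(([382, 183, 7, 11, 33], [384.9, 187.8]), array([ 630.1, -229.6])), (([211, 249, 19, 18, 272], [220.3, 257.3]), array([408.5, 253.4]))]
green [(([298, 184, 19, 21, 309], [306.9, 194.0]), array([603.9,   5.8]))]
blue [(([246, 249, 18, 16, 234], [254.4, 256.3]), array([414.2, 153.7])), (([417, 258, 12, 8, 65], [422.5, 261.4]), array([ 413.1, -342.4]))]
orange []
[306.64317571 193.57999521]
```

View pics/g3.png

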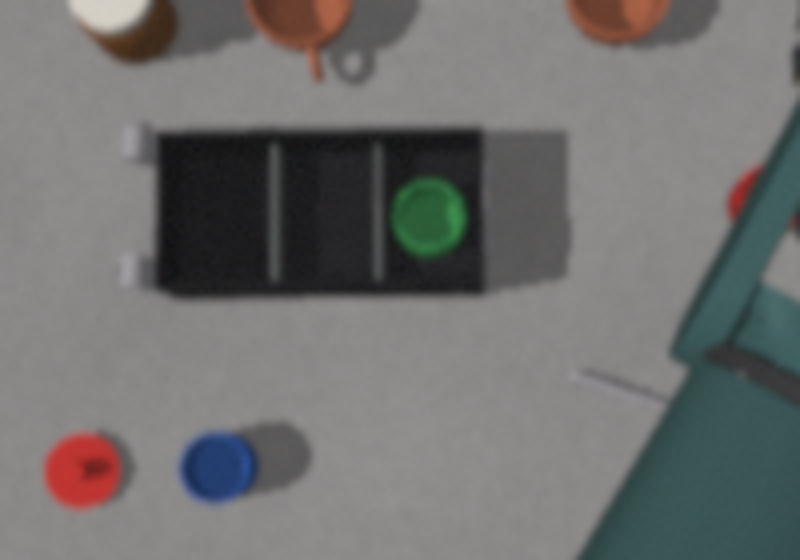

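The green tub stands upright in the −y bay (crop 428,216), matching its predicted position within half a pixel. Red tub next.

>>> {"op": "carry_out", "data": {
  "increments": [
    [60,[0,0,35],0],
    [60,[0,0,35],0],
    [60,[0,0,35],0],
    [60,[0,0,20],0],
    [60,[0,0,4],0],
    [160,[0,0,0],0],
    [160,[0,0,0],0],
    [160,[0,0,0],0]
  ]
}}

```text
time: 11.25
tool_pos: [0.6261, -0.25, 0.0439]
ee_rot: [3.138, 0.002, 1.603]
wrist_force: [0.5, -0.3, -0.1]
width: 0.0519
finger_force: 19.3
```

>>> {"op": "carry_out", "data": {
  "increments": [
    [60,[0,0,0],0],
    [60,[0,0,0],0],
    [60,[0,0,0],8.4],
    [60,[0,0,0],8.4],
    [60,[0,0,0],8.4],
    [60,[0,0,0],8.4],
    [60,[0,0,0],8.4],
    [60,[0,0,0],8.4]
  ]
}}

```text
time: 12.05
tool_pos: [0.6251, -0.2499, 0.0419]
ee_rot: [3.141, -0.0, 0.717]
wrist_force: [0.3, 0.1, 0.2]
width: 0.0719
finger_force: 0.0
```

>>> {"op": "carry_out", "data": {
  "increments": [
    [60,[0,0,0],8.4],
    [60,[0,0,0],8.4],
    [60,[0,0,0],8.4],
    [60,[0,0,0],8.4],
    [60,[0,0,0],7.8],
    [160,[0,0,0],0],
    [160,[0,0,0],0],
    [160,[0,0,0],0]
  ]
}}

```text
time: 12.85
tool_pos: [0.625, -0.2496, 0.0417]
ee_rot: [-3.141, -0.0, 0.002]
wrist_force: [-0.6, 1.1, 1.4]
width: 0.052
finger_force: 30.1
```

>>> {"op": "carry_out", "data": {
  "increments": [
    [160,[0,0,0],0],
    [160,[0,0,0],0]
  ]
}}

```text
time: 13.05
tool_pos: [0.625, -0.2496, 0.0417]
ee_rot: [-3.141, -0.0, 0.001]
wrist_force: [-1.0, 1.4, 1.3]
width: 0.0519
finger_force: 30.0
```

>>> {"op": "carry_out", "data": {
  "increments": [
    [160,[0,0,-40],0],
    [160,[0,0,-45],0],
    [160,[0,0,-45],0],
    [160,[0,0,0],-8.4],
    [160,[0,0,0],-8.4],
    [160,[0,0,0],-8.4],
    [160,[0,0,0],-8.4],
    [160,[0,0,0],-8.4]
  ]
}}

```text
time: 13.85
tool_pos: [0.6247, -0.2499, 0.1709]
ee_rot: [-3.141, 0.001, 0.74]
wrist_force: [-0.1, 0.1, -0.8]
width: 0.0517
finger_force: 30.0
```

>>> {"op": "carry_out", "data": {
  "increments": [
    [160,[0,0,0],-8.4],
    [160,[0,0,0],-8.4],
    [160,[0,0,0],-8.4],
    [160,[0,0,0],-8.4],
    [160,[0,0,0],-8.4],
    [160,[0,0,0],-7.8],
    [160,[20,-1,0],0],
    [160,[40,-2,0],0]
  ]
}}

```text
time: 14.65
tool_pos: [0.6196, -0.1907, 0.1705]
ee_rot: [-3.141, 0.0, 1.596]
wrist_force: [0.5, -0.2, 0.1]
width: 0.0521
finger_force: 30.0
```

>>> {"op": "carry_out", "data": {
  "increments": [
    [160,[40,-2,0],0],
    [160,[40,-2,0],0],
    [160,[40,-2,0],0],
    [160,[40,-2,0],0],
    [160,[40,-2,0],0],
    [160,[40,-2,0],0],
    [160,[33,-2,0],0],
    [160,[0,0,0],0]
  ]
}}

```text
time: 15.45
tool_pos: [0.5957, 0.088, 0.1714]
ee_rot: [-3.141, -0.002, 1.606]
wrist_force: [0.6, -0.1, -1.1]
width: 0.0521
finger_force: 30.0
```

>>> {"op": "carry_out", "data": {
  "increments": [
    [160,[0,0,0],0],
    [160,[0,0,0],0]
  ]
}}

```text
time: 15.65
tool_pos: [0.5971, 0.0821, 0.1714]
ee_rot: [-3.141, 0.001, 1.601]
wrist_force: [-0.6, -0.5, -0.1]
width: 0.0519
finger_force: 30.0
```

>>> {"op": "carry_out", "data": {
  "increments": [
    [160,[0,0,30],0],
    [160,[0,0,30],0],
    [160,[0,0,30],0],
    [160,[0,0,20],0],
    [160,[0,0,10],0],
    [160,[0,0,5],0],
    [160,[0,0,0],0],
    [160,[0,0,0],0]
  ]
}}

```text
time: 16.45
tool_pos: [0.5985, 0.0823, 0.048]
ee_rot: [3.139, 0.0, 1.602]
wrist_force: [-0.5, -0.6, -0.3]
width: 0.052
finger_force: 30.0
```

>>> {"op": "carry_out", "data": {
  "increments": [
    [75,[0,0,0],0],
    [75,[0,0,0],0],
    [75,[0,0,0],0],
    [75,[0,0,-30],0],
    [75,[0,0,-35],0],
    [75,[0,0,-35],0],
    [60,[0,0,-25],0],
    [60,[0,0,0],0]
  ]
}}

```text
time: 17.25
tool_pos: [0.5999, 0.0828, 0.1771]
ee_rot: [3.131, -0.0, 1.603]
wrist_force: [0.6, 1.3, 0.3]
width: 0.0719
finger_force: 0.0
```

>>> {"op": "carry_out", "data": {
  "increments": [
    [60,[15,-36,0],0],
    [60,[15,-36,0],0],
    [60,[15,-36,0],0],
    [60,[16,-36,0],0],
    [60,[16,-36,0],0],
    [60,[0,0,0],0],
    [60,[0,0,0],0],
    [60,[0,0,0],0]
  ]
}}

```text
time: 18.05
tool_pos: [0.4155, 0.1534, 0.1707]
ee_rot: [-3.141, 0.001, 1.602]
wrist_force: [0.4, -1.2, -0.3]
width: 0.0718
finger_force: 0.0
```

```bash
cat > bl.py <<'E'
from vis import *
im=robot.snapshot('top'); cv2.imwrite('pics/last.png',im); print(robot.get_obs()['tool_pos'].round(4))
for c in HS: print(c,[(b,(ray('top',*b[1],.026)*1e3).round(1)) for b in blobs(im,c)])
E
python3 bl.py
```

```text
[0.4157 0.1533 0.1708]
red [(([271, 185, 20, 21, 328], [280.9, 194.6]), array([599.7,  83.9]))]
green [(([298, 184, 19, 20, 311], [306.9, 193.9]), array([604.2,   5.8])), (([395, 216, 17, 17, 220], [403.4, 224.3]), array([ 521.1, -285.8]))]
blue [(([250, 249, 14, 16, 192], [255.8, 256.2]), array([414.6, 149.7])), (([412, 248, 18, 18, 244], [420.1, 256.4]), array([ 427.5, -335.4]))]
orange [(([377, 245, 11, 5, 30], [381.9, 246.9]), array([ 452.2, -221.8]))]
```

Red is in the middle bay. Now the blue tub.

>>> {"op": "carry_out", "data": {
  "increments": [
    [60,[0,0,35],0],
    [60,[0,0,35],0],
    [60,[0,0,35],0],
    [60,[0,0,20],0],
    [60,[0,0,5],0],
    [160,[0,0,0],0],
    [160,[0,0,0],0],
    [160,[0,0,0],0]
  ]
}}

```text
time: 18.9
tool_pos: [0.4164, 0.1539, 0.0431]
ee_rot: [3.139, -0.0, 1.602]
wrist_force: [-0.6, -0.2, -0.4]
width: 0.0512
finger_force: 0.2
```

>>> {"op": "carry_out", "data": {
  "increments": [
    [60,[0,0,0],0],
    [60,[0,0,0],0],
    [60,[0,0,0],8.4],
    [60,[0,0,0],8.4],
    [60,[0,0,0],8.4],
    [60,[0,0,0],8.4],
    [60,[0,0,0],8.4],
    [60,[0,0,0],8.4]
  ]
}}

```text
time: 19.7
tool_pos: [0.4152, 0.1539, 0.0419]
ee_rot: [3.141, -0.001, 0.717]
wrist_force: [-0.3, 0.9, 0.1]
width: 0.0713
finger_force: 0.0
```

>>> {"op": "carry_out", "data": {
  "increments": [
    [60,[0,0,0],8.4],
    [60,[0,0,0],8.4],
    [60,[0,0,0],8.4],
    [60,[0,0,0],8.4],
    [60,[0,0,0],7.8],
    [160,[0,0,0],0],
    [160,[0,0,0],0],
    [160,[0,0,0],0]
  ]
}}

```text
time: 20.5
tool_pos: [0.415, 0.1539, 0.0417]
ee_rot: [-3.141, -0.0, 0.002]
wrist_force: [-0.6, -0.6, 0.9]
width: 0.052
finger_force: 30.0
```

>>> {"op": "carry_out", "data": {
  "increments": [
    [160,[0,0,0],0],
    [160,[0,0,0],0]
  ]
}}

```text
time: 20.7
tool_pos: [0.4151, 0.1539, 0.0417]
ee_rot: [-3.141, -0.0, 0.001]
wrist_force: [-0.6, 1.5, 2.1]
width: 0.0519
finger_force: 30.0
```

>>> {"op": "carry_out", "data": {
  "increments": [
    [160,[0,0,-40],0],
    [160,[0,0,-45],0],
    [160,[0,0,-45],0],
    [160,[0,0,0],-8.4],
    [160,[0,0,0],-8.4],
    [160,[0,0,0],-8.4],
    [160,[0,0,0],-8.4],
    [160,[0,0,0],-8.4]
  ]
}}

```text
time: 21.5
tool_pos: [0.4147, 0.1536, 0.171]
ee_rot: [-3.141, 0.001, 0.74]
wrist_force: [-0.2, 1.0, -1.4]
width: 0.0521
finger_force: 30.0
```

>>> {"op": "carry_out", "data": {
  "increments": [
    [160,[0,0,0],-8.4],
    [160,[0,0,0],-8.4],
    [160,[0,0,0],-8.4],
    [160,[0,0,0],-8.4],
    [160,[0,0,0],-8.4],
    [160,[0,0,0],-7.8],
    [160,[0,20,0],0],
    [160,[0,35,0],0]
  ]
}}

```text
time: 22.3
tool_pos: [0.4693, 0.1556, 0.1715]
ee_rot: [-3.141, 0.0, 1.604]
wrist_force: [0.1, -0.4, 0.3]
width: 0.0521
finger_force: 30.0
```

>>> {"op": "carry_out", "data": {
  "increments": [
    [160,[0,35,0],0],
    [160,[-1,35,0],0],
    [160,[-1,35,0],0],
    [160,[0,20,0],0],
    [160,[0,0,0],0],
    [160,[0,0,0],0],
    [160,[0,0,0],0]
  ]
}}

```text
time: 23.0
tool_pos: [0.5938, 0.1576, 0.1713]
ee_rot: [-3.141, 0.0, 1.603]
wrist_force: [0.1, 1.4, -1.2]
width: 0.0522
finger_force: 30.0
```

>>> {"op": "carry_out", "data": {
  "increments": [
    [160,[0,0,30],0],
    [160,[0,0,30],0],
    [160,[0,0,30],0],
    [160,[0,0,20],0],
    [160,[0,0,10],0],
    [160,[0,0,5],0],
    [160,[0,0,0],0],
    [160,[0,0,0],0]
  ]
}}

```text
time: 23.8
tool_pos: [0.5958, 0.1577, 0.0482]
ee_rot: [3.139, -0.0, 1.603]
wrist_force: [-0.2, -0.1, -0.7]
width: 0.0522
finger_force: 30.0
```

>>> {"op": "carry_out", "data": {
  "increments": [
    [75,[0,0,0],0],
    [75,[0,0,0],0],
    [75,[0,0,0],0],
    [75,[0,0,-30],0],
    [75,[0,0,-35],0],
    [75,[0,0,-35],0],
    [75,[0,0,-25],0],
    [140,[0,0,0],0]
  ]
}}

```text
time: 24.6
tool_pos: [0.5975, 0.158, 0.1772]
ee_rot: [3.131, -0.001, 1.603]
wrist_force: [0.8, -0.5, 0.7]
width: 0.0613
finger_force: 0.0
```

>>> {"op": "carry_out", "data": {
  "increments": [
    [140,[21,-36,0],0],
    [140,[21,-37,0],0],
    [140,[21,-37,0],0],
    [140,[21,-37,0],0],
    [140,[22,-36,0],0],
    [140,[0,0,0],0],
    [140,[0,0,0],0],
    [140,[0,0,0],0]
  ]
}}

```text
time: 25.4
tool_pos: [0.4091, 0.2571, 0.1705]
ee_rot: [-3.141, 0.001, 1.602]
wrist_force: [0.3, 0.1, -0.0]
width: 0.0426
finger_force: 0.0
```

```bash
python3 bl.py; python3 snap.py s2 scene 230 140 430 280 4
```

```text
[0.4093 0.257  0.1707]
red [(([271, 185, 20, 21, 329], [280.8, 194.6]), array([599.7,  84.2])), (([211, 249, 19, 18, 273], [220.3, 257.3]), array([408.5, 253.4]))]
green [(([298, 185, 19, 20, 312], [306.8, 194.0]), array([603.9,   6.1])), (([395, 216, 18, 17, 237], [403.7, 224.2]), array([ 521.4, -286.7]))]
blue [(([246, 185, 21, 21, 338], [255.8, 194.8]), array([596.9, 159.2])), (([412, 248, 18, 18, 250], [420.2, 256.3]), array([ 427.8, -335.7]))]
orange [(([377, 245, 11, 5, 30], [381.8, 246.9]), array([ 452.2, -221.5]))]
25.5 [0.4095 0.2569 0.1708] [-3.1409e+00  7.0000e-04  1.6011e+00] [ 0.443 -0.046  1.603 -0.     1.586  0.413] [-0.1 -0.   0.9] 0.04246119978299183
```

View pics/s2.png

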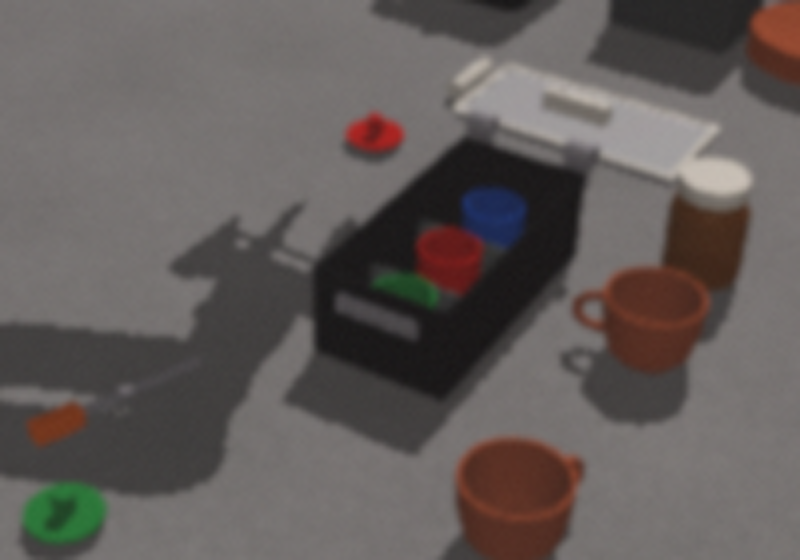

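All three tubs stand upright in their bays. Now the red lid.

>>> {"op": "carry_out", "data": {
  "increments": [
    [140,[1,-2,40],0],
    [140,[0,0,40],0],
    [140,[0,0,35],0],
    [140,[0,0,20],0],
    [140,[0,0,7],0],
    [140,[0,0,0],0],
    [255,[0,0,0],0],
    [255,[0,0,0],0]
  ]
}}

```text
time: 26.3
tool_pos: [0.4081, 0.2591, 0.0312]
ee_rot: [3.138, -0.001, 1.602]
wrist_force: [0.5, 0.1, 0.4]
width: 0.0297
finger_force: 0.0
```

>>> {"op": "carry_out", "data": {
  "increments": [
    [255,[0,0,0],0],
    [255,[0,0,0],0],
    [140,[0,0,0],0],
    [140,[0,0,0],0],
    [140,[0,0,0],8.4],
    [140,[0,0,0],8.4],
    [140,[0,0,0],8.4],
    [140,[0,0,0],8.4]
  ]
}}

```text
time: 27.1
tool_pos: [0.4064, 0.2585, 0.0293]
ee_rot: [-3.141, 0.0, 1.01]
wrist_force: [0.1, -0.6, 0.0]
width: 0.0422
finger_force: 0.0
```

>>> {"op": "carry_out", "data": {
  "increments": [
    [140,[0,0,0],8.4],
    [140,[0,0,0],8.4],
    [140,[0,0,0],8.4],
    [140,[0,0,0],8.4],
    [140,[0,0,0],8.4],
    [140,[0,0,0],8.4],
    [140,[0,0,0],7.8],
    [140,[0,0,0],0]
  ]
}}

```text
time: 27.9
tool_pos: [0.4064, 0.2585, 0.0293]
ee_rot: [3.141, 0.0, 0.001]
wrist_force: [0.1, 0.3, -0.2]
width: 0.0425
finger_force: 0.0
```

>>> {"op": "carry_out", "data": {
  "increments": [
    [255,[0,0,0],0],
    [255,[0,0,0],0],
    [255,[0,0,0],0],
    [255,[0,0,0],0],
    [255,[0,0,0],0]
  ]
}}

```text
time: 28.4
tool_pos: [0.4066, 0.2586, 0.0294]
ee_rot: [3.142, 0.0, 0.001]
wrist_force: [0.7, -0.6, -0.2]
width: 0.0146
finger_force: 30.0
```

>>> {"op": "carry_out", "data": {
  "increments": [
    [255,[0,0,-40],0],
    [255,[0,0,-45],0],
    [255,[0,0,-45],0],
    [255,[20,18,0],0],
    [255,[35,32,0],0],
    [255,[35,32,0],0],
    [255,[35,32,0],0],
    [255,[35,32,0],0]
  ]
}}

```text
time: 29.2
tool_pos: [0.5677, 0.1113, 0.1594]
ee_rot: [-3.141, -0.0, 0.001]
wrist_force: [0.6, 0.8, -0.5]
width: 0.015
finger_force: 30.0
```

>>> {"op": "carry_out", "data": {
  "increments": [
    [255,[32,30,0],0],
    [255,[0,0,0],0],
    [255,[0,0,0],0],
    [255,[0,0,0],0],
    [255,[0,0,25],0],
    [255,[0,0,20],0],
    [255,[0,0,0],0],
    [255,[0,0,0],0]
  ]
}}

```text
time: 30.0
tool_pos: [0.5979, 0.0838, 0.1148]
ee_rot: [-3.142, 0.0, 0.002]
wrist_force: [-0.3, -0.4, 0.2]
width: 0.0153
finger_force: 30.0
```

>>> {"op": "carry_out", "data": {
  "increments": [
    [255,[1,1.2,10],0],
    [255,[0,0,10],0],
    [255,[0,0,8],0],
    [255,[0,0,5],0],
    [255,[0,0,4],0],
    [255,[0,0,3],0],
    [255,[0,0,0],0],
    [255,[0,0,0],0]
  ]
}}

```text
time: 30.8
tool_pos: [0.5998, 0.0814, 0.0746]
ee_rot: [3.141, -0.0, 0.0]
wrist_force: [-0.3, 0.7, 0.3]
width: 0.015
finger_force: 30.0
```

```bash
python3 snap.py s3 scene 290 160 400 250 7
```

```text
30.85 [0.5998 0.0814 0.0747] [ 3.1414e+00 -3.0000e-04  6.0000e-04] [ 0.041  0.278  1.441 -0.     1.423  1.612] [-0.4 -0.1  0.8] 0.014951805039941578
```

View pics/s3.png

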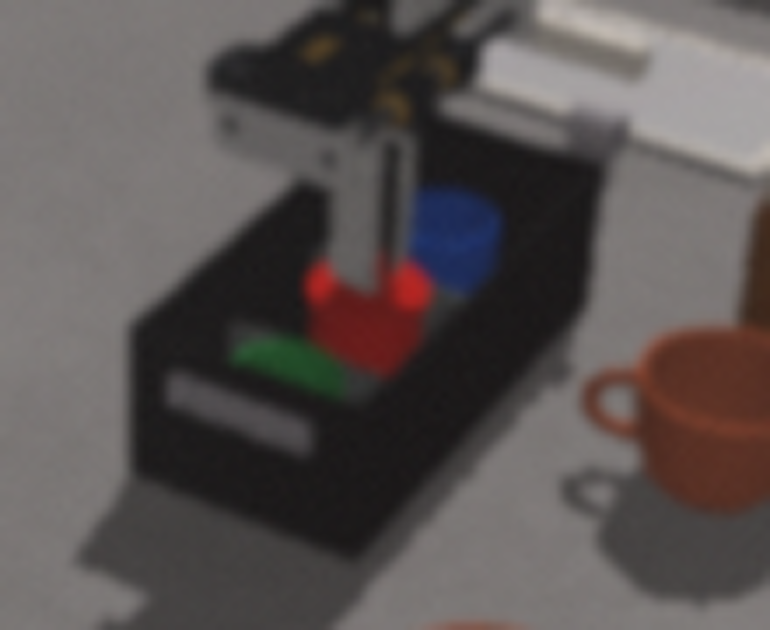

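The red lid (crop 368,285) sits level in its tub, with no contact force. I'll release it and fetch the blue lid.

>>> {"op": "carry_out", "data": {
  "increments": [
    [140,[0,0,0],0],
    [140,[0,0,0],0],
    [140,[0,0,0],0],
    [140,[0,0,-30],0],
    [140,[0,0,-35],0],
    [140,[0,0,-30],0],
    [140,[-8,20,0],0],
    [140,[-15,38,0],0]
  ]
}}

```text
time: 31.65
tool_pos: [0.578, 0.0246, 0.1715]
ee_rot: [-3.141, -0.005, 0.004]
wrist_force: [0.4, -0.9, -0.2]
width: 0.0424
finger_force: 0.0
```

>>> {"op": "carry_out", "data": {
  "increments": [
    [140,[-16,38,0],0],
    [140,[-16,38,0],0],
    [140,[-16,38,0],0],
    [140,[-16,38,0],0],
    [140,[-16,38,0],0],
    [140,[-16,38,0],0],
    [140,[-16,38,0],0],
    [140,[-16,38,0],0]
  ]
}}

```text
time: 32.45
tool_pos: [0.4481, -0.2822, 0.1699]
ee_rot: [3.141, -0.001, 0.0]
wrist_force: [0.6, 0.2, 0.0]
width: 0.0424
finger_force: 0.0
```

>>> {"op": "carry_out", "data": {
  "increments": [
    [140,[-16,38,0],0],
    [140,[-6,22,0],0],
    [140,[0,0,0],0],
    [140,[0,0,0],0],
    [140,[0,0,0],0]
  ]
}}

```text
time: 32.95
tool_pos: [0.4274, -0.3396, 0.1696]
ee_rot: [-3.141, -0.0, 0.002]
wrist_force: [0.4, -1.0, 0.4]
width: 0.0421
finger_force: 0.0
```

```bash
python3 bl.py
```

```text
[ 0.4275 -0.3395  0.1696]
red [(([271, 183, 22, 22, 377], [281.3, 193.6]), array([602.8,  82.9]))]
green [(([298, 184, 19, 20, 312], [306.8, 193.9]), array([604.2,   6.1])), (([395, 216, 18, 17, 235], [403.7, 224.2]), array([ 521.4, -286.7]))]
blue [(([246, 185, 20, 21, 338], [255.8, 194.8]), array([596.9, 159.2]))]
orange [(([377, 244, 11, 6, 39], [381.9, 246.6]), array([ 453.1, -221.8]))]
```

>>> {"op": "carry_out", "data": {
  "increments": [
    [140,[0,1,40],0],
    [140,[0,0,40],0],
    [140,[0,0,35],0],
    [140,[0,0,20],0],
    [140,[0,0,5],0],
    [140,[0,0,0],0],
    [255,[0,0,0],0],
    [255,[0,0,0],0]
  ]
}}

```text
time: 33.8
tool_pos: [0.4281, -0.3425, 0.0316]
ee_rot: [3.139, -0.003, 0.001]
wrist_force: [-0.1, -0.2, 0.1]
width: 0.03
finger_force: 0.0
```

>>> {"op": "carry_out", "data": {
  "increments": [
    [255,[0,0,0],0],
    [255,[0,0,0],0],
    [255,[0,0,0],0],
    [140,[0,0,0],0],
    [140,[0,0,0],0],
    [140,[0,0,0],-8.4],
    [140,[0,0,0],-8.4],
    [140,[0,0,0],-8.4]
  ]
}}

```text
time: 34.6
tool_pos: [0.4266, -0.3415, 0.0289]
ee_rot: [-3.141, 0.0, 0.446]
wrist_force: [0.2, -0.2, 0.6]
width: 0.0423
finger_force: 0.0
```

>>> {"op": "carry_out", "data": {
  "increments": [
    [140,[0,0,0],-8.4],
    [140,[0,0,0],-8.4],
    [140,[0,0,0],-8.4],
    [140,[0,0,0],-8.4],
    [140,[0,0,0],-8.4],
    [140,[0,0,0],-8.4],
    [140,[0,0,0],-8.4],
    [140,[0,0,0],-7.8]
  ]
}}

```text
time: 35.4
tool_pos: [0.4266, -0.3415, 0.0289]
ee_rot: [-3.141, -0.0, 1.608]
wrist_force: [0.4, -0.1, -0.5]
width: 0.0424
finger_force: 0.0
```

>>> {"op": "carry_out", "data": {
  "increments": [
    [140,[0,0,0],0],
    [255,[0,0,0],0],
    [255,[0,0,0],0],
    [255,[0,0,0],0],
    [255,[0,0,0],0],
    [255,[0,0,0],0]
  ]
}}

```text
time: 36.0
tool_pos: [0.4269, -0.3417, 0.0295]
ee_rot: [3.142, 0.0, 1.602]
wrist_force: [-0.4, 0.3, -0.4]
width: 0.0149
finger_force: 30.0
```

>>> {"op": "carry_out", "data": {
  "increments": [
    [255,[0,0,-40],0],
    [255,[0,0,-45],0],
    [255,[0,0,-45],0],
    [255,[20,7,0],0],
    [255,[38,14,0],0],
    [255,[38,14,0],0],
    [255,[38,14,0],0],
    [255,[38,14,0],0]
  ]
}}

```text
time: 36.8
tool_pos: [0.4845, -0.1663, 0.1595]
ee_rot: [3.141, 0.0, 1.602]
wrist_force: [0.9, 0.7, -0.0]
width: 0.015
finger_force: 30.0
```

>>> {"op": "carry_out", "data": {
  "increments": [
    [255,[38,14,0],0],
    [255,[38,14,0],0],
    [255,[38,14,0],0],
    [255,[38,14,0],0],
    [255,[38,14,0],0],
    [255,[38,14,0],0],
    [255,[38,15,0],0],
    [255,[38,15,0],0]
  ]
}}

```text
time: 37.6
tool_pos: [0.5888, 0.1414, 0.1593]
ee_rot: [-3.141, 0.0, 1.603]
wrist_force: [0.5, 0.3, -1.1]
width: 0.0151
finger_force: 30.0
```

>>> {"op": "carry_out", "data": {
  "increments": [
    [255,[18,7,0],0],
    [255,[0,0,0],0],
    [255,[0,0,0],0],
    [255,[0,0,25],0],
    [255,[0,0,20],0],
    [255,[0,0,0],0],
    [255,[0,0,0],0],
    [255,[0,0,0],0]
  ]
}}

```text
time: 38.4
tool_pos: [0.5959, 0.1571, 0.1163]
ee_rot: [3.139, -0.0, 1.601]
wrist_force: [0.6, 0.6, -0.4]
width: 0.015
finger_force: 30.0
```

>>> {"op": "carry_out", "data": {
  "increments": [
    [255,[0,0,10],0],
    [255,[0,0,10],0],
    [255,[0,0,8],0],
    [255,[0,0,5],0],
    [255,[0,0,4],0],
    [255,[0,0,3],0],
    [255,[0,0,0],0],
    [255,[0,0,0],0]
  ]
}}

```text
time: 39.2
tool_pos: [0.5952, 0.158, 0.0746]
ee_rot: [3.141, 0.0, 1.603]
wrist_force: [-0.3, 0.4, -0.5]
width: 0.0148
finger_force: 30.0
```

>>> {"op": "carry_out", "data": {
  "increments": [
    [140,[0,0,0],0],
    [140,[0,0,0],0],
    [140,[0,0,0],0],
    [140,[0,0,-30],0],
    [140,[0,0,-35],0],
    [140,[0,0,-30],0],
    [140,[-20,-4,0],0],
    [140,[-38,-7,0],0]
  ]
}}

```text
time: 40.0
tool_pos: [0.5869, 0.1011, 0.1716]
ee_rot: [3.137, -0.001, 1.607]
wrist_force: [0.4, -0.8, -0.4]
width: 0.0422
finger_force: 0.0
```

>>> {"op": "carry_out", "data": {
  "increments": [
    [140,[-38,-8,0],0],
    [140,[-38,-8,0],0],
    [140,[-38,-8,0],0],
    [140,[-38,-8,0],0],
    [140,[-38,-8,0],0],
    [140,[-38,-7,0],0],
    [140,[-38,-7,0],0],
    [140,[-38,-7,0],0]
  ]
}}

```text
time: 40.8
tool_pos: [0.5343, -0.2077, 0.1699]
ee_rot: [3.141, 0.0, 1.603]
wrist_force: [-0.1, -0.3, 0.2]
width: 0.0425
finger_force: 0.0
```

>>> {"op": "carry_out", "data": {
  "increments": [
    [140,[-38,-7,0],0],
    [140,[-38,-7,0],0],
    [140,[-6,-2,0],0],
    [140,[0,0,0],0],
    [140,[0,0,0],0],
    [140,[0,0,0],0]
  ]
}}

```text
time: 41.4
tool_pos: [0.5217, -0.2872, 0.1697]
ee_rot: [3.141, -0.0, 1.605]
wrist_force: [-0.5, 0.1, 0.8]
width: 0.0422
finger_force: 0.0
```

```bash
python3 bl.py
```

```text
[ 0.5217 -0.2872  0.1697]
red [(([271, 183, 22, 22, 380], [281.3, 193.6]), array([602.8,  82.9]))]
green [(([298, 184, 19, 21, 311], [306.8, 193.8]), array([604.5,   6.2])), (([395, 216, 17, 18, 207], [402.9, 223.8]), array([ 522.6, -284.3]))]
blue [(([245, 184, 22, 22, 380], [255.6, 194.6]), array([597.4, 159.8]))]
orange [(([377, 244, 11, 6, 39], [381.9, 246.6]), array([ 453.1, -221.8]))]
```

>>> {"op": "carry_out", "data": {
  "increments": [
    [140,[-2,0,40],0],
    [140,[0,0,40],0],
    [140,[0,0,35],0],
    [140,[0,0,20],0],
    [140,[0,0,5],0],
    [140,[0,0,0],0],
    [255,[0,0,0],0],
    [255,[0,0,0],0]
  ]
}}

```text
time: 42.25
tool_pos: [0.5227, -0.2912, 0.0318]
ee_rot: [3.138, 0.002, 1.603]
wrist_force: [0.0, 0.1, -0.2]
width: 0.0298
finger_force: 0.0
```

>>> {"op": "carry_out", "data": {
  "increments": [
    [255,[0,0,0],0],
    [255,[0,0,0],0],
    [255,[0,0,0],0],
    [140,[0,0,0],0],
    [140,[0,0,0],0],
    [140,[0,0,0],8.4],
    [140,[0,0,0],8.4],
    [140,[0,0,0],8.4]
  ]
}}

```text
time: 43.05
tool_pos: [0.5209, -0.2904, 0.0288]
ee_rot: [-3.14, -0.0, 1.157]
wrist_force: [0.2, 0.6, -0.4]
width: 0.0422
finger_force: 0.0
```

>>> {"op": "carry_out", "data": {
  "increments": [
    [140,[0,0,0],8.4],
    [140,[0,0,0],8.4],
    [140,[0,0,0],8.4],
    [140,[0,0,0],8.4],
    [140,[0,0,0],8.4],
    [140,[0,0,0],8.4],
    [140,[0,0,0],8.4],
    [140,[0,0,0],7.8]
  ]
}}

```text
time: 43.85
tool_pos: [0.5209, -0.2904, 0.0288]
ee_rot: [-3.141, 0.001, -0.005]
wrist_force: [-0.4, -0.2, 0.5]
width: 0.0423
finger_force: 0.0
```

>>> {"op": "carry_out", "data": {
  "increments": [
    [140,[0,0,0],0],
    [255,[0,0,0],0],
    [255,[0,0,0],0],
    [255,[0,0,0],0],
    [255,[0,0,0],0],
    [255,[0,0,0],0]
  ]
}}

```text
time: 44.45
tool_pos: [0.5213, -0.2906, 0.0294]
ee_rot: [-3.142, 0.0, 0.001]
wrist_force: [-0.5, 0.8, -0.2]
width: 0.0152
finger_force: 30.0
```

>>> {"op": "carry_out", "data": {
  "increments": [
    [255,[0,0,-40],0],
    [255,[0,0,-45],0],
    [255,[0,0,-45],0],
    [255,[6,-20,0],0],
    [255,[10,-38,0],0],
    [255,[10,-38,0],0],
    [255,[10,-38,0],0],
    [255,[10,-38,0],0]
  ]
}}

```text
time: 45.25
tool_pos: [0.5673, -0.1172, 0.1595]
ee_rot: [3.141, -0.0, 0.0]
wrist_force: [0.7, -0.6, -0.6]
width: 0.0151
finger_force: 30.0
```

>>> {"op": "carry_out", "data": {
  "increments": [
    [255,[10,-38,0],0],
    [255,[10,-38,0],0],
    [255,[10,-30,0],0],
    [255,[6,-18,0],0],
    [255,[0,0,0],0],
    [255,[0,0,0],0],
    [255,[0,0,25],0],
    [255,[0,0,20],0]
  ]
}}

```text
time: 46.05
tool_pos: [0.6032, 0.0037, 0.1144]
ee_rot: [3.141, -0.001, -0.001]
wrist_force: [-0.8, 0.7, -1.4]
width: 0.0151
finger_force: 30.0
```

>>> {"op": "carry_out", "data": {
  "increments": [
    [255,[0,0,0],0],
    [255,[0,0,0],0],
    [255,[0,0,0],0]
  ]
}}

```text
time: 46.35
tool_pos: [0.6039, 0.0045, 0.1161]
ee_rot: [3.141, -0.003, -0.001]
wrist_force: [0.6, 0.3, 0.3]
width: 0.0155
finger_force: 30.0
```

>>> {"op": "carry_out", "data": {
  "increments": [
    [255,[-1,-1,10],0],
    [255,[0,0,10],0],
    [255,[0,0,8],0],
    [255,[0,0,5],0],
    [255,[0,0,4],0],
    [255,[0,0,4],0],
    [255,[0,0,0],0],
    [255,[0,0,0],0]
  ]
}}

```text
time: 47.15
tool_pos: [0.6024, 0.0065, 0.0736]
ee_rot: [3.141, -0.0, 0.001]
wrist_force: [0.1, -0.6, -0.4]
width: 0.0147
finger_force: 30.0
```

>>> {"op": "carry_out", "data": {
  "increments": [
    [140,[0,0,0],0],
    [140,[0,0,0],0],
    [140,[0,0,0],0],
    [100,[0,0,-30],0],
    [60,[0,0,-35],0],
    [60,[0,0,-30],0],
    [60,[-20,10,0],0],
    [60,[-40,10,0],0]
  ]
}}

```text
time: 47.95
tool_pos: [0.5438, -0.014, 0.1699]
ee_rot: [3.141, -0.004, 0.001]
wrist_force: [-0.4, 0.4, -0.6]
width: 0.0714
finger_force: 0.0
```

>>> {"op": "carry_out", "data": {
  "increments": [
    [60,[-40,10,0],0],
    [60,[-40,10,0],0],
    [60,[-40,10,0],0],
    [60,[-40,10,0],0],
    [60,[0,0,0],0],
    [60,[0,0,0],0]
  ]
}}

```text
time: 48.55
tool_pos: [0.3824, -0.0538, 0.169]
ee_rot: [3.141, -0.003, -0.0]
wrist_force: [0.2, 0.0, 0.4]
width: 0.0716
finger_force: 0.0
```

```bash
python3 bl.py; python3 snap.py t5 top 140 140 400 290 3; python3 snap.py s5 scene 290 140 420 240 4; python3 -c "
import cv2,numpy as np
a=cv2.imread('pics/t5.png');b=cv2.imread('pics/s5.png');c=np.zeros((600,800,3),np.uint8)
a=cv2.resize(cv2.imread('pics/t5_full.png')[140:270,140:345],None,fx=3.9,fy=3.9,interpolation=2)[:,:800][:330]
c[:a.shape[0],:a.shape[1]]=a
b=cv2.resize(cv2.imread('pics/s5_full.png')[150:240,290:420],None,fx=3,fy=3,interpolation=2); c[330:600,:390]=b
e=cv2.resize(cv2.imread('pics/t5_full.png')[215:265,335:435],None,fx=4,fy=4,interpolation=2); c[330:530,400:800]=e
cv2.imwrite('pics/m5.png',c)"
```

```text
[ 0.383  -0.0538  0.169 ]
red [(([271, 183, 21, 22, 376], [281.3, 193.6]), array([602.8,  82.9]))]
green [(([297, 183, 21, 22, 359], [306.9, 193.5]), array([605.5,   5.9]))]
blue [(([245, 184, 22, 22, 385], [255.6, 194.6]), array([597.4, 159.8]))]
orange []
48.65 [ 0.3833 -0.0537  0.1689] [ 3.1414e+00 -1.5000e-03  7.0000e-04] [-0.286 -0.273  1.802  0.     1.612  1.284] [-0.3  0.6  0.1] 0.07224536218112966
48.7 [ 0.3833 -0.0536  0.1688] [ 3.1415e+00 -7.0000e-04  1.1000e-03] [-0.286 -0.273  1.801  0.     1.612  1.284] [-0.1 -0.6  0.3] 0.07184053051522436
```

View pics/m5.png

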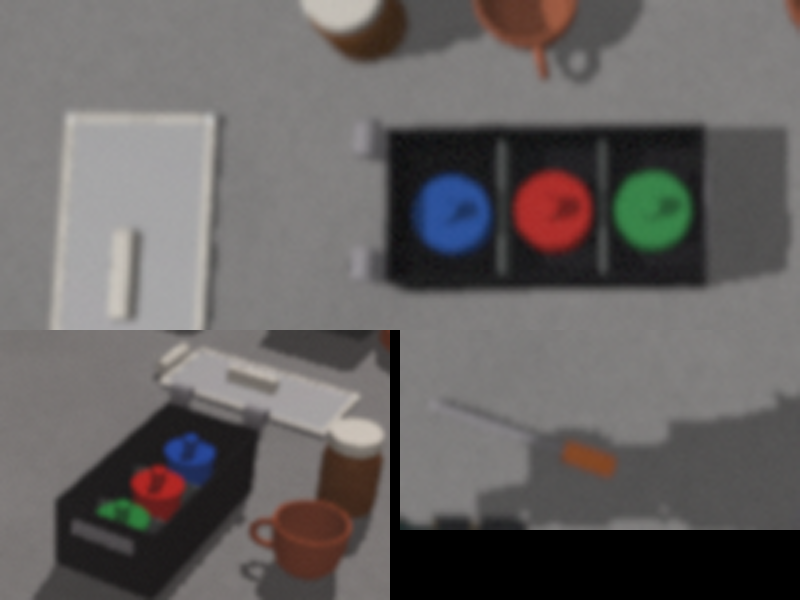

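All three tubs are closed with lids of their own colour, and the cover and pin have not moved. Next the cover: square its handle lengthwise first, then grip it across.

>>> {"op": "carry_out", "data": {
  "increments": [
    [0,[0,0,0],-8.4],
    [0,[0,0,0],-8.4],
    [0,[0,0,0],-8.4],
    [0,[0,0,0],-8.4],
    [0,[0,0,0],-8.4],
    [0,[0,0,0],-8.4],
    [0,[0,0,0],-8.4],
    [0,[0,0,0],-8.4]
  ]
}}

```text
time: 49.5
tool_pos: [0.3834, -0.0535, 0.1683]
ee_rot: [-3.141, 0.0, 1.181]
wrist_force: [-0.5, -0.4, 0.1]
width: 0.0939
finger_force: 0.0
```

>>> {"op": "carry_out", "data": {
  "increments": [
    [0,[0,0,0],-8.4],
    [0,[0,0,0],-8.4],
    [0,[0,0,0],-7.2],
    [0,[20,7,0],0],
    [0,[38,14,0],0],
    [0,[38,14,0],0],
    [0,[38,14,0],0],
    [0,[38,14,0],0]
  ]
}}

```text
time: 50.3
tool_pos: [0.4428, 0.122, 0.1682]
ee_rot: [-3.141, 0.0, 1.593]
wrist_force: [0.2, -0.3, 0.2]
width: 0.0941
finger_force: 0.0
```

>>> {"op": "carry_out", "data": {
  "increments": [
    [0,[38,14,0],0],
    [0,[38,14,0],0],
    [0,[38,14,0],0],
    [0,[38,14,0],0],
    [0,[38,14,0],0],
    [0,[38,14,0],0],
    [0,[38,15,0],0],
    [0,[22,9,0],0]
  ]
}}

```text
time: 51.1
tool_pos: [0.5438, 0.414, 0.1662]
ee_rot: [-3.14, 0.0, 1.595]
wrist_force: [-0.5, 0.8, -0.5]
width: 0.0939
finger_force: 0.0
```

>>> {"op": "carry_out", "data": {
  "increments": [
    [0,[0,0,0],0],
    [0,[0,0,0],0],
    [0,[0,0,0],0]
  ]
}}

```text
time: 51.4
tool_pos: [0.5433, 0.4093, 0.1679]
ee_rot: [-3.141, 0.001, 1.592]
wrist_force: [-0.1, 0.3, -0.9]
width: 0.0938
finger_force: 0.0
```

```bash
python3 bl.py|tail -1; python3 -c "
from vis import *
im=robot.snapshot('scene');cv2.imwrite('pics/h.png',im);print(robot.get_obs()['tool_pos'])"
```

```text
orange [(([377, 244, 11, 6, 40], [381.8, 246.6]), array([ 453.1, -221.5]))]
[0.54334098 0.40894943 0.16877692]
```

>>> {"op": "carry_out", "data": {
  "increments": [
    [0,[0,0,40],0],
    [0,[0,0,40],0],
    [0,[0,0,30],0],
    [0,[0,0,18],0],
    [0,[0,0,10],0],
    [0,[0,0,3],0],
    [0,[0,0,0],0],
    [0,[0,0,0],0]
  ]
}}

```text
time: 52.3
tool_pos: [0.5443, 0.4103, 0.0295]
ee_rot: [3.139, -0.002, 1.592]
wrist_force: [-0.1, -1.2, 0.4]
width: 0.0941
finger_force: 0.0
```

>>> {"op": "carry_out", "data": {
  "increments": [
    [120,[0,0,0],0],
    [120,[0,0,0],0],
    [120,[0,0,0],0],
    [120,[0,0,0],0],
    [120,[0,0,0],0]
  ]
}}

```text
time: 52.8
tool_pos: [0.5439, 0.4101, 0.028]
ee_rot: [3.14, -0.0, 1.592]
wrist_force: [0.8, 0.8, 1.5]
width: 0.0695
finger_force: 30.0
```

Clean lengthwise squeeze at 69.5 mm. Now grip across the handle.

>>> {"op": "carry_out", "data": {
  "increments": [
    [0,[0,0,0],0],
    [0,[0,0,0],0],
    [0,[0,0,0],0],
    [0,[0,0,0],-8.2],
    [0,[0,0,0],-8.2],
    [0,[0,0,0],-8.2],
    [0,[0,0,0],-8.2],
    [0,[0,0,0],-8.2]
  ]
}}

```text
time: 53.6
tool_pos: [0.543, 0.4098, 0.0271]
ee_rot: [-3.141, -0.0, 2.314]
wrist_force: [-0.6, 0.9, 0.0]
width: 0.0943
finger_force: 0.0
```

>>> {"op": "carry_out", "data": {
  "increments": [
    [0,[0,0,0],-8.2],
    [0,[0,0,0],-8.2],
    [0,[0,0,0],-8.2],
    [0,[0,0,0],-8.2],
    [0,[0,0,0],-8.2],
    [0,[0,0,0],-8.0],
    [0,[0,0,2],0],
    [0,[0,0,0],0]
  ]
}}

```text
time: 54.4
tool_pos: [0.5429, 0.4097, 0.0248]
ee_rot: [-3.141, -0.001, -3.123]
wrist_force: [0.0, 0.1, 0.5]
width: 0.0943
finger_force: 0.0
```

>>> {"op": "carry_out", "data": {
  "increments": [
    [255,[0,0,0],0],
    [255,[0,0,0],0],
    [255,[0,0,0],0],
    [255,[0,0,0],0],
    [255,[0,0,0],0],
    [255,[0,0,0],0],
    [255,[0,0,0],0],
    [255,[0,0,0],0]
  ]
}}

```text
time: 55.2
tool_pos: [0.5433, 0.4098, 0.0254]
ee_rot: [-3.141, -0.0, -3.12]
wrist_force: [0.7, 0.4, 0.0]
width: 0.0337
finger_force: 0.0
```

>>> {"op": "carry_out", "data": {
  "increments": [
    [255,[0,0,0],0],
    [255,[0,0,0],0],
    [255,[0,0,0],0],
    [255,[0,0,0],0]
  ]
}}

```text
time: 55.6
tool_pos: [0.5433, 0.4101, 0.0254]
ee_rot: [3.141, 0.0, -3.12]
wrist_force: [0.3, 0.4, -0.8]
width: 0.0154
finger_force: 30.0
```

The cover is gripped. I'll lift it and meanwhile refine the carrier pose from the unobstructed picture.

>>> {"op": "carry_out", "data": {
  "increments": [
    [255,[0,0,-10],0],
    [255,[0,0,-30],0],
    [255,[0,0,-40],0],
    [255,[0,0,-40],0],
    [255,[0,0,-10],0],
    [255,[0,0,0],0],
    [255,[0,0,0],0]
  ]
}}

```text
time: 56.3
tool_pos: [0.5424, 0.4092, 0.153]
ee_rot: [-3.139, -0.003, -3.12]
wrist_force: [-1.0, -0.1, -3.2]
width: 0.0154
finger_force: 30.0
```

```bash
cat > e.py <<'E'
from vis import *
g=cv2.cvtColor(cv2.imread("pics/t5_full.png"),cv2.COLOR_BGR2GRAY).astype(int)
print("col 262",g[166:222,262].tolist()); print("col 295",g[166:222,294].tolist()); print("row185",g[185,225:250].tolist(),g[185,312:330].tolist())
print("row193",g[193,225:250].tolist(),g[193,312:330].tolist())
print("kn"); print(g[166:188,226:244]); print(g[198:218,226:244])
for p in ((595+58,200,80),(595-58,200,80),(602+58,-35,80),(602-58,-35,80),(602-58,-35,0)): print(p,proj("top",np.array(p)/1e3))
E
python3 e.py
```

```text
col 262 [127, 128, 129, 129, 124, 107, 77, 46, 25, 20, 20, 19, 20, 26, 24, 24, 24, 21, 27, 29, 38, 50, 64, 73, 77, 76, 72, 67, 67, 71, 74, 77, 79, 74, 67, 57, 46, 37, 31, 28, 26, 26, 24, 24, 29, 28, 35, 51, 80, 109, 122, 125, 127, 127, 127, 128]
col 295 [128, 129, 128, 127, 121, 101, 69, 39, 29, 37, 51, 60, 64, 65, 66, 67, 66, 65, 64, 64, 64, 61, 57, 51, 48, 48, 51, 51, 49, 50, 53, 55, 63, 68, 71, 72, 72, 72, 73, 72, 73, 73, 70, 60, 48, 33, 34, 60, 95, 117, 125, 127, 126, 127, 128, 128]
row185 [129, 129, 128, 127, 127, 128, 129, 129, 127, 126, 127, 127, 120, 100, 68, 38, 20, 20, 21, 23, 22, 25, 22, 25, 29] [71, 55, 41, 36, 32, 24, 27, 34, 59, 77, 80, 79, 80, 80, 82, 80, 81, 79]
row193 [128, 127, 128, 128, 127, 126, 124, 125, 124, 124, 125, 125, 120, 101, 67, 34, 21, 16, 19, 21, 30, 40, 51, 60, 73] [72, 77, 88, 91, 79, 52, 32, 33, 52, 74, 81, 83, 82, 83, 81, 81, 80, 79]
kn
[[128 128 129 128 128 127 127 127 125 127 128 128 128 127 127 125 126 126]
 [127 128 128 128 127 127 126 126 127 127 126 128 127 128 127 127 126 125]
 [126 128 129 128 128 127 127 127 126 127 127 126 127 127 126 126
[... 2450 characters left out ...]
97  88  82  70  52  38  33  29  29]
 [124 124 123 124 125 123 122 120 114 108 101  97  90  75  62  51  41  37]
 [124 125 123 123 123 123 122 123 121 119 113 112 108 102  92  79  66  54]
 [124 126 124 123 123 125 125 124 122 123 122 122 119 117 112 103  94  84]
 [125 124 123 124 123 124 124 124 123 123 124 122 121 122 119 116 112 107]
 [124 124 125 123 123 124 123 125 125 123 124 122 123 122 121 119 120 119]
 [124 124 125 126 124 124 124 124 125 123 124 123 124 123 122 121 123 122]]
(653, 200, 80) [239.56075032 172.44911521]
(537, 200, 80) [237.18714873 212.50900826]
(660, -35, 80) [321.10400308 172.56117386]
(544, -35, 80) [319.91293952 212.48883514]
(544, -35, 0) [319.83150539 214.99175167]
```

```bash
cat > e2.py <<'E'
from vis import *
g=cv2.cvtColor(cv2.imread("pics/top0.png"),cv2.COLOR_BGR2GRAY).astype(float)
for c0 in (268,294):
    w=g[178:208,c0-4:c0+6].mean(0)-30; w=np.clip(w-w.min()-8,0,None); u=(w*np.arange(c0-4,c0+6)).sum()/w.sum()
    print("div",u,(ray("top",u,193,.042)*1e3).round(1),(ray("top",u,193,.038)*1e3).round(1))
C=np.array([601.2,82.9]);t=np.radians(1.8);R=np.array([[np.cos(t),-np.sin(t)],[np.sin(t),np.cos(t)]])
for p in ((-46,140,90),(-46,130,100),(46,140,90),(46,130,100),(58,130,100),(34,130,100),(-34,130,100),(-58,130,100)):
    w=np.append(C+R@p[:2],p[2])/1e3; print(p,w.round(4),"top",proj("top",w).round(2),"scene",proj("scene",w).round(2))
s=cv2.cvtColor(cv2.imread("pics/s5_full.png"),cv2.COLOR_BGR2GRAY)
print(s[162:184,342:384])
E
python3 e2.py
```

```text
div 268.17616099071216 [601.1 120.1] [601.7 120.7]
div 293.89896094589744 [603.5  43.9] [604.   44.2]
(-46, 140, 90) [0.5508 0.2214 0.09  ] top [229.12 207.07] scene [351.5  168.64]
(-46, 130, 100) [0.5511 0.2114 0.1   ] top [231.87 206.67] scene [350.28 167.28]
(46, 140, 90) [0.6428 0.2243 0.09  ] top [230.1 175. ] scene [375.59 176.14]
(46, 130, 100) [0.6431 0.2143 0.1   ] top [232.83 174.32] scene [374.57 174.81]
(58, 130, 100) [0.6551 0.2147 0.1   ] top [232.95 170.15] scene [377.86 175.82]
(34, 130, 100) [0.6311 0.2139 0.1   ] top [232.71 178.49] scene [371.32 173.8 ]
(-34, 130, 100) [0.5631 0.2118 0.1   ] top [232.  202.4] scene [353.36 168.23]
(-58, 130, 100) [0.5391 0.211  0.1   ] top [231.75 210.94] scene [347.22 166.33]
[[112 108 113 119 123 136 151 165 167 162 158 157 158 160 158 159 159 159
  159 160 159 158 158 157 159 166 170 170 168 170 174 177 170 164 163 161
  157 151 144 137 130 124]
 [108 104 108 119 137 155 165 168 167 162 160 158 159 159 160 158 159 159
  160 160 159 160 155 146 137 137 144 154 159 168 176 181 179 178 176 173
  168 169 165 158 147 140]
 [ 96 100 
[... 2790 characters left out ...]
 [ 28  28  29  29  29  29  27  29  30  28  29  27  30  27  27  29  27  29
   30  32  37  48  59  67  78  87  95  97  92  78  71  70  72  74  73  73
   75  88  99 105 115 128]
 [ 28  29  29  29  28  27  27  27  29  30  27  28  30  29  27  27  28  27
   27  29  28  30  33  38  45  53  61  65  67  64  61  62  66  67  71  75
   86  97 102  96  98 102]
 [ 27  29  28  28  28  31  26  29  28  29  28  27  28  27  29  29  27  28
   29  29  28  27  27  28  30  31  34  36  40  40  46  49  57  59  68  82
   98 111 112 111 107 105]
 [ 28  29  28  30  29  30  30  27  28  29  31  31  32  29  29  28  30  28
   27  29  28  29  27  27  29  27  28  29  29  30  31  35  40  48  65  88
  106 114 114 117 114 114]]
```

```bash
cat > e3.py <<'E'
from vis import *
g=cv2.cvtColor(cv2.imread("pics/top0.png"),cv2.COLOR_BGR2GRAY).astype(float)
def cross(p,L):
    i=np.argmax(p<L); return i-1+(p[i-1]-L)/(p[i-1]-p[i])
def fit(q,z):
    P=np.array([ray("top",u,v,z) for u,v in q])*1e3; return P
cs=np.arange(246,314)
top=fit([(c,165+cross(g[165:190,c],80)) for c in cs],.08)
bot=fit([(c,222-cross(g[222:196:-1,c],80)) for c in cs],.0)
rs=np.arange(183,200); lf=fit([(225+cross(g[r,225:250],80),r) for r in rs],.08)
rs=np.arange(178,208); rt=fit([(330-cross(g[r,330:308:-1],55),r) for r in rs],.08)
for n,P,a in (("top",top,1),("bot",bot,1),("left",lf,0),("right",rt,0)):
    k=np.polyfit(P[:,a],P[:,1-a],1); rr=P[:,1-a]-np.polyval(k,P[:,a]); print(n,"angle",np.degrees(np.arctan(k[0])).round(2),"at centre",np.polyval(k,82.4 if a else 601).round(1),"sd",rr.std().round(2))
E
python3 e3.py
```

```text
top angle -2.34 at centre 658.7 sd 0.3
bot angle -2.54 at centre 544.3 sd 0.4
left angle 2.3 at centre 199.9 sd 0.23
right angle 2.73 at centre -33.8 sd 0.49
```

Regression over the carrier's edges gives its centre at (601.5, 82.7) mm and yaw 2.4°. Now I rotate the cover and carry it over.

>>> {"op": "carry_out", "data": {
  "increments": [
    [255,[0,0,0],4],
    [255,[0,0,0],7.5],
    [255,[0,0,0],8],
    [255,[0,0,0],8],
    [255,[0,0,0],8],
    [255,[0,0,0],8],
    [255,[0,0,0],8],
    [255,[0,0,0],8]
  ]
}}

```text
time: 57.1
tool_pos: [0.5418, 0.4089, 0.1508]
ee_rot: [-3.134, 0.0, 2.119]
wrist_force: [-0.0, 0.2, -1.5]
width: 0.016
finger_force: 30.0
```

>>> {"op": "carry_out", "data": {
  "increments": [
    [255,[0,0,0],8],
    [255,[0,0,0],8],
    [255,[0,0,0],8],
    [255,[0,0,0],5.3],
    [255,[0,0,0],0],
    [255,[-10,1,0],0],
    [255,[-25,4,0],0],
    [255,[-30,4,0],0]
  ]
}}

```text
time: 57.9
tool_pos: [0.5544, 0.3445, 0.1538]
ee_rot: [-3.14, 0.001, 1.617]
wrist_force: [0.5, -0.2, -1.7]
width: 0.0157
finger_force: 30.0
```

>>> {"op": "carry_out", "data": {
  "increments": [
    [255,[-35,5,0],0],
    [255,[-35,5,0],0],
    [255,[-35,5,0],0],
    [255,[-35,5,0],0],
    [255,[-35,5,0],0],
    [255,[-35,5,0],0],
    [255,[-25,4,0],0],
    [255,[-12,2,0],0]
  ]
}}

```text
time: 58.7
tool_pos: [0.6011, 0.097, 0.1545]
ee_rot: [-3.14, 0.001, 1.611]
wrist_force: [-0.0, 0.8, -1.4]
width: 0.0157
finger_force: 30.0
```

>>> {"op": "carry_out", "data": {
  "increments": [
    [255,[-6,0,0],0],
    [255,[0,0,0],0],
    [255,[0,0,0],0],
    [255,[0,0,0],0],
    [255,[0,0,0],0]
  ]
}}

```text
time: 59.2
tool_pos: [0.6016, 0.0952, 0.1555]
ee_rot: [3.142, -0.0, 1.615]
wrist_force: [0.2, 0.4, -2.1]
width: 0.0157
finger_force: 30.0
```

```bash
python3 snap.py c5 scene; python3 snap.py c6 top
```

```text
59.25 [0.6016 0.095  0.1555] [ 3.1416 -0.      1.6146] [0.063 0.238 1.325 0.    1.578 0.02 ] [ 0.3 -0.2 -2.1] 0.015713798206837503
59.3 [0.6016 0.0948 0.1555] [3.1416 0.     1.6144] [ 0.063  0.238  1.325 -0.     1.579  0.02 ] [-0.4 -0.5 -2.2] 0.01549793074516333
```

```bash
cat > comp.py <<'E'
import sys; from vis import *
a,b=[cv2.imread(f"pics/{n}_full.png") for n in sys.argv[1:3]]
x=cv2.resize(a[130:250,280:420],None,fx=2.85,fy=2.85,interpolation=2)
y=cv2.resize(b[155:230,220:340],None,fx=3.3,fy=3.3,interpolation=2)
c=np.zeros((600,800,3),np.uint8); c[:x.shape[0],:x.shape[1]]=x[:600,:800]; c[:y.shape[0],402:402+y.shape[1]]=y[:,:398]
cv2.imwrite("pics/"+sys.argv[3],c[:345])
E
python3 comp.py c5 c6 m6.png
```

```text
(no output)
```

View pics/m6.png

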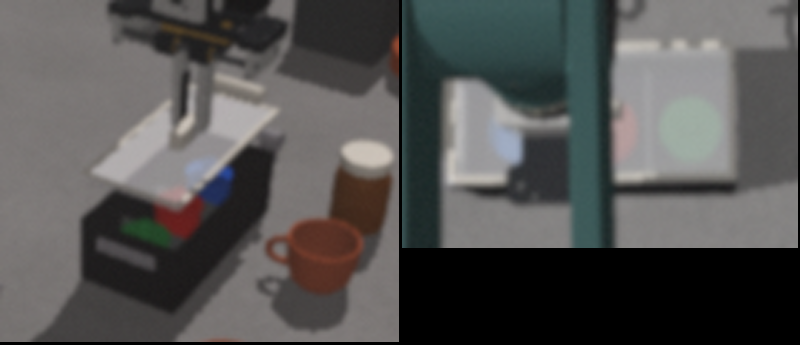

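The cover hangs level, aligned above the carrier, with its knuckle over the gap. I'll trim and lower it.

>>> {"op": "carry_out", "data": {
  "increments": [
    [255,[-1.5,-0.5,8],-0.1],
    [255,[0,0,8],0],
    [255,[0,0,6],0],
    [255,[0,0,4],0],
    [255,[0,0,0],0],
    [255,[0,0,0],0]
  ]
}}

```text
time: 59.9
tool_pos: [0.6013, 0.0925, 0.1293]
ee_rot: [-3.141, 0.0, 1.615]
wrist_force: [-0.2, -0.3, -1.9]
width: 0.0155
finger_force: 30.0
```

```bash
python3 snap.py c7 scene; python3 snap.py c8 top; python3 -c "
from vis import *
a=cv2.imread('pics/c7_full.png')[140:200,320:400];b=cv2.imread('pics/c8_full.png')[160:225,220:260]
c=np.zeros((600,800,3),np.uint8);c[:360,:480]=cv2.resize(a,None,fx=6,fy=6,interpolation=2);c[:520,480:800]=cv2.resize(b,None,fx=8,fy=8,interpolation=2);cv2.imwrite('pics/m7.png',c)"
```

```text
59.95 [0.6015 0.0925 0.1297] [3.1411e+00 1.0000e-04 1.6148e+00] [ 0.06   0.249  1.364 -0.     1.529  0.015] [ 0.2 -0.2 -1.7] 0.015851814592158342
60.0 [0.6016 0.0926 0.1299] [3.1407 0.     1.6149] [ 0.06   0.249  1.363 -0.     1.529  0.015] [ 0.2  1.1 -1.7] 0.016119430227685836
```

View pics/m7.png

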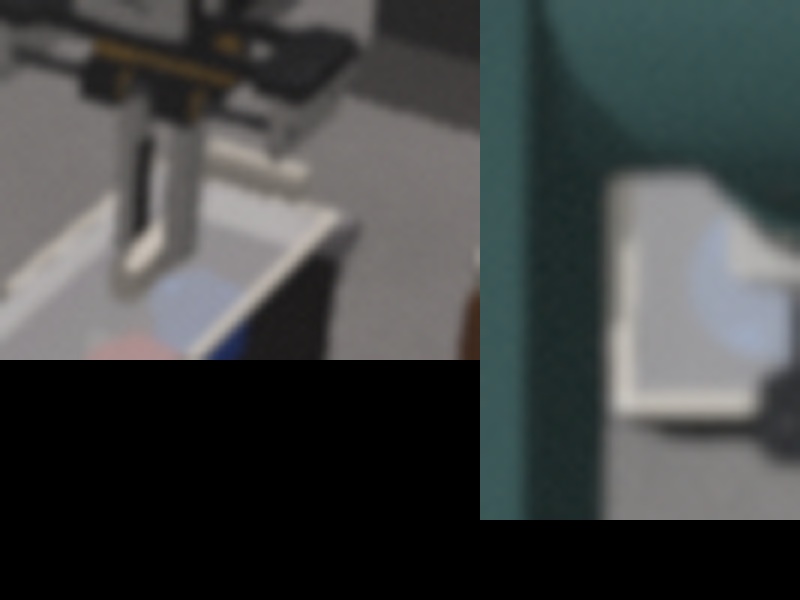

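>>> {"op": "carry_out", "data": {
  "increments": [
    [255,[0.5,0,5],0],
    [255,[0,0,5],0],
    [255,[0,0,4],0],
    [255,[0,0,0],0],
    [255,[0,0,0],0]
  ]
}}

```text
time: 60.5
tool_pos: [0.6011, 0.0931, 0.1151]
ee_rot: [-3.141, 0.0, 1.615]
wrist_force: [0.5, -0.2, -2.6]
width: 0.0157
finger_force: 30.0
```

>>> {"op": "carry_out", "data": {
  "increments": [
    [255,[0,0,4],0],
    [255,[0,0,3],0],
    [255,[0,0,2],0],
    [255,[0,0,0],0],
    [255,[0,0,0],0]
  ]
}}

```text
time: 61.0
tool_pos: [0.6012, 0.093, 0.1064]
ee_rot: [-3.141, 0.0, 1.615]
wrist_force: [0.2, 1.2, -2.2]
width: 0.0156
finger_force: 30.0
```

>>> {"op": "carry_out", "data": {
  "increments": [
    [255,[0,0,1.5],0],
    [255,[0,0,0],0],
    [255,[0,0,0],0],
    [140,[0,0,0],0],
    [140,[0,0,0],0],
    [140,[0,0,0],0],
    [140,[0,0,-30],0],
    [140,[0,0,-40],0]
  ]
}}

```text
time: 61.8
tool_pos: [0.5994, 0.0929, 0.1725]
ee_rot: [-3.135, 0.0, 1.615]
wrist_force: [1.7, 0.5, 1.5]
width: 0.0424
finger_force: 0.0
```

>>> {"op": "carry_out", "data": {
  "increments": [
    [140,[-20,-20,0],0],
    [140,[-30,-30,0],0],
    [140,[-30,-40,0],0],
    [140,[-30,-40,0],0],
    [140,[-30,-40,0],0],
    [140,[-30,-20,0],0],
    [140,[0,0,0],0],
    [140,[0,0,0],0]
  ]
}}

```text
time: 62.6
tool_pos: [0.419, -0.0855, 0.1754]
ee_rot: [3.14, -0.0, 1.613]
wrist_force: [0.4, -0.2, -1.3]
width: 0.0425
finger_force: 0.0
```

```bash
python3 snap.py p1 scene; python3 snap.py p2 top; python3 bl.py | tail -1;  python3 -c "
from vis import *
a=cv2.imread('pics/p1_full.png')[145:235,290:390];b=cv2.imread('pics/p2_full.png')[160:225,220:330];d=cv2.imread('pics/p2_full.png')[215:265,335:410]
c=np.zeros((600,800,3),np.uint8);c[:270,:300]=cv2.resize(a,None,fx=3,fy=3,interpolation=2);c[:260,320:760]=cv2.resize(b,None,fx=4,fy=4,interpolation=2);c[275:575,:450]=cv2.resize(d,None,fx=6,fy=6,interpolation=2);cv2.imwrite('pics/m8.png',c)"
```

```text
62.65 [ 0.4194 -0.0849  0.1753] [ 3.1405e+00 -2.0000e-04  1.6146e+00] [-3.330e-01 -1.780e-01  1.712e+00  1.000e-03  1.606e+00 -3.770e-01] [0.6 0.8 0.1] 0.04245143899806805
62.7 [ 0.4196 -0.0846  0.1752] [ 3.1409e+00 -3.0000e-04  1.6157e+00] [-3.320e-01 -1.770e-01  1.712e+00  1.000e-03  1.606e+00 -3.770e-01] [ 0.5 -1.   0.4] 0.0425304320455377
orange [(([377, 244, 11, 7, 42], [382.2, 246.9]), array([ 452.2, -222.7]))]
```

View pics/m8.png

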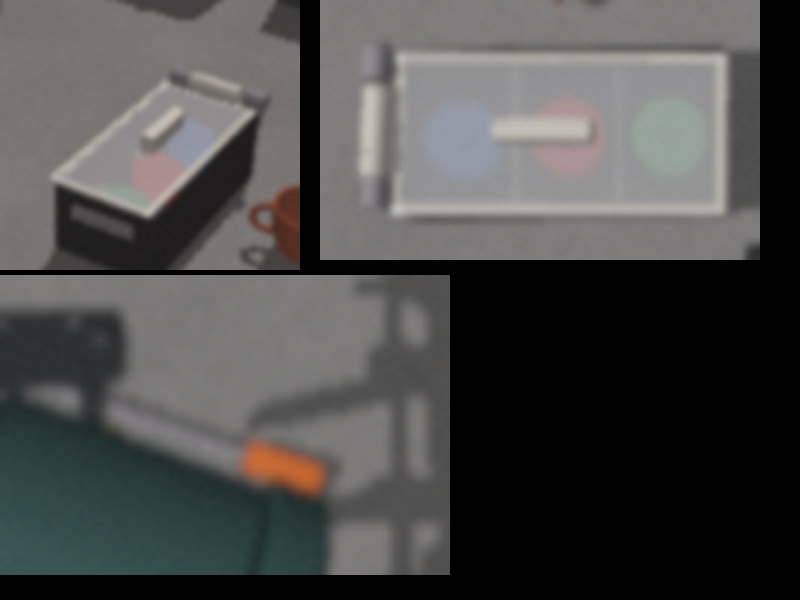

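The cover is seated flat, with its white knuckle between the two steel ones (right crop 372,128). The pin is unmoved, with its grip at about (453, −224) mm and its tip heading 71.5°.

>>> {"op": "carry_out", "data": {
  "increments": [
    [140,[0,0,0],7],
    [140,[0,0,0],7],
    [140,[0,0,0],7],
    [140,[-30,19,0],0],
    [140,[-35,22,0],0],
    [140,[-35,22,0],0],
    [140,[-22,13,0],0],
    [140,[0,0,0],0]
  ]
}}

```text
time: 63.55
tool_pos: [0.4536, -0.2267, 0.174]
ee_rot: [-3.14, 0.0, 1.247]
wrist_force: [0.3, -0.4, 0.2]
width: 0.0425
finger_force: 0.0
```

>>> {"op": "carry_out", "data": {
  "increments": [
    [140,[0,0,0],0],
    [140,[0,0,40],0],
    [140,[0,0,40],0],
    [140,[0,0,0],0],
    [140,[0,0,0],0]
  ]
}}

```text
time: 64.05
tool_pos: [0.4524, -0.2235, 0.0952]
ee_rot: [-3.14, -0.001, 1.25]
wrist_force: [-0.3, -0.2, 0.4]
width: 0.0424
finger_force: 0.0
```

```bash
python3 - <<'E'
from vis import *
im=robot.snapshot("top"); s=robot.snapshot("scene"); cv2.imwrite("pics/q1.png",im); cv2.imwrite("pics/q2.png",s)
o=robot.get_obs(); print(o["tool_pos"],o["ee_rot"])
b=blobs(im,"orange",5); print(b)
b2=blobs(s,"orange",10,(200,220,280,270)); print(b2,[ (ray("scene",*x[1],.010)*1e3).round(1) for x in b2], [(ray("top",*x[1],.014)*1e3).round(1) for x in b])
E
```

```text
[ 0.45398245 -0.22506039  0.09769557] [3.13721086e+00 1.03302738e-03 1.24967791e+00]
[([377, 244, 3, 4, 10], [378.0, 245.2])]
[([238, 241, 12, 8, 53], [243.6, 244.7])] [array([ 455.2, -223.6])] [array([ 457.1, -212.1])]
```

>>> {"op": "carry_out", "data": {
  "increments": [
    [140,[0,0,35],0],
    [140,[0,0,25],0],
    [140,[0,0,13],0],
    [140,[0,0,5],0],
    [140,[0,0,0],0],
    [140,[0,0,0],0],
    [255,[0,0,0],0],
    [255,[0,0,0],0]
  ]
}}

```text
time: 64.95
tool_pos: [0.4531, -0.2254, 0.0181]
ee_rot: [3.14, 0.001, 1.248]
wrist_force: [0.6, 0.3, -0.4]
width: 0.0296
finger_force: 0.0
```

>>> {"op": "carry_out", "data": {
  "increments": [
    [255,[0,0,0],0],
    [255,[0,0,0],0],
    [255,[0,0,0],0],
    [255,[0,0,0],0],
    [255,[0,0,0],0],
    [255,[0,0,0],0]
  ]
}}

```text
time: 65.55
tool_pos: [0.4526, -0.2251, 0.0173]
ee_rot: [3.141, 0.0, 1.248]
wrist_force: [-1.1, 0.5, 3.3]
width: 0.0157
finger_force: 30.0
```

The pin is gripped by its grip. I'll lift it, turn it to the hinge axis direction and bring it before the entry, then measure the knuckle lines.

>>> {"op": "carry_out", "data": {
  "increments": [
    [255,[0,0,-30],0],
    [255,[0,0,-40],0],
    [255,[0,0,-40],0],
    [255,[0,0,0],8],
    [255,[0,0,0],8],
    [255,[0,0,0],8],
    [255,[0,0,0],8],
    [255,[0,0,0],8]
  ]
}}

```text
time: 66.35
tool_pos: [0.452, -0.2247, 0.1261]
ee_rot: [-3.14, 0.001, 0.545]
wrist_force: [0.6, 1.5, -1.0]
width: 0.0157
finger_force: 30.0
```

>>> {"op": "carry_out", "data": {
  "increments": [
    [255,[0,0,0],8],
    [255,[0,0,0],8],
    [255,[0,0,0],8],
    [255,[0,0,0],5.1],
    [255,[-30,0,0],0],
    [255,[-28,-20,0],0],
    [255,[0,-36,0],0],
    [255,[0,-36,0],0]
  ]
}}

```text
time: 67.15
tool_pos: [0.3894, -0.1348, 0.1262]
ee_rot: [-3.141, 0.001, 0.04]
wrist_force: [0.3, 0.7, -0.0]
width: 0.0157
finger_force: 30.0
```

>>> {"op": "carry_out", "data": {
  "increments": [
    [255,[0,-36,0],0],
    [255,[0,-36,0],0],
    [255,[0,-36,0],0],
    [255,[0,-36,0],0],
    [255,[0,-36,0],0],
    [255,[0,-36,0],0],
    [255,[0,-36,0],0],
    [255,[0,-36,0],0]
  ]
}}

```text
time: 67.95
tool_pos: [0.3776, 0.1536, 0.1264]
ee_rot: [3.141, 0.001, 0.042]
wrist_force: [-0.0, -0.2, -0.2]
width: 0.0159
finger_force: 30.0
```

>>> {"op": "carry_out", "data": {
  "increments": [
    [255,[0,-30,0],0],
    [255,[0,-18,0],0],
    [255,[0,-3,0],0],
    [255,[0,0,0],0],
    [255,[0,0,15],0],
    [255,[0,0,13],0],
    [255,[0,0,0],0],
    [255,[0,0,0],0]
  ]
}}

```text
time: 68.75
tool_pos: [0.3759, 0.2024, 0.0985]
ee_rot: [3.141, 0.001, 0.041]
wrist_force: [0.2, 0.3, -1.0]
width: 0.0156
finger_force: 30.0
```

```bash
cat > k.py <<'E'
from vis import *
g=cv2.cvtColor(cv2.imread("pics/p2_full.png"),cv2.COLOR_BGR2GRAY).astype(float)
for n,a,b in (("far",172,177),("white",184,200),("near",206,210)): print(n,g[a:b,226:242].mean(0).round().astype(int).tolist())
C=np.array([601.5,82.7]);t=np.radians(2.4);R=np.array([[np.cos(t),-np.sin(t)],[np.sin(t),np.cos(t)]])
for x in (46,0,-46):
    print(x,[proj("top",np.append(C+R@[x,130+d],z)/1e3).round(2).tolist() for d,z in ((10,90),(0,100),(-10,90))])
robot.get_obs()
im=robot.snapshot("top"); s=robot.snapshot("scene"); cv2.imwrite("pics/r1.png",im); cv2.imwrite("pics/r2.png",s); o=robot.get_obs(); print(o["tool_pos"],o["ee_rot"])
E
python3 k.py
```

```text
far [124, 125, 127, 128, 132, 139, 140, 133, 119, 102, 88, 88, 113, 147, 163, 159]
white [125, 125, 126, 139, 164, 186, 190, 179, 159, 136, 116, 111, 118, 133, 147, 149]
near [123, 122, 120, 122, 134, 141, 138, 126, 108, 90, 84, 100, 136, 158, 154, 146]
46 [[229.99, 175.41], [232.72, 174.69], [237.03, 175.33]]
0 [[229.68, 191.35], [232.42, 190.77], [236.76, 191.27]]
-46 [[229.36, 207.48], [232.11, 207.04], [236.48, 207.39]]
[0.37662826 0.20294509 0.09946014] [-3.14145249e+00 -9.15029556e-04  4.16755988e-02]
```

```bash
cat > k2.py <<'E'
from vis import *
g=cv2.cvtColor(cv2.imread("pics/r1.png"),cv2.COLOR_BGR2GRAY).astype(int)
t=np.array([.3766,.2029,.0902]);d=np.array([.9991,.0417,0])
for L in (40,70,100,129.5): print(L,proj("top",t+d*L/1e3).round(2),proj("scene",t+d*L/1e3).round(2))
print(proj("top",[.5381,.2102,.09]),proj("scene",[.5381,.2102,.09]))
print(g[206:256:2,222:246])
s=cv2.imread("pics/r2.png")[140:200,290:370]; cv2.imwrite("pics/m9.png",np.hstack([cv2.resize(s,None,fx=6,fy=6,interpolation=2)[:360,:480],cv2.resize(cv2.imread("pics/r1.png")[195:255,205:255],None,fx=6,fy=6,interpolation=2)]))
E
python3 k2.py
```

```text
40 [232.19 255.36] [316.84 159.76]
70 [232.39 244.46] [323.97 161.95]
100 [232.59 233.64] [331.24 164.18]
129.5 [232.79 223.09] [338.51 166.41]
[232.82279405 211.67363486] [346.68362664 168.87830834]
[[125 123 124 124 125 124 123 124 134 143 141 129 111  94  85 101 135 160
  155 147 145 146 146 146]
 [124 122 122 124 124 123 119 121 135 142 138 125 109  88  83 102 137 159
  156 146 146 146 147 149]
 [123 123 122 122 123 121 122 125 136 138 134 123 107  90  87 107 144 169
  167 160 159 160 159 158]
 [125 125 124 122 122 122 120 122 122 122 121 118 114 107 108 131 163 180
  180 177 174 173 173 174]
 [126 123 124 124 122 123 122 121 121 121 124 123 120 121 121 125 132 136
  134 129 122 114 109 108]
 [125 124 123 122 123 123 122 122 122 122 122 123 122 123 122 122 121 120
  120 119 118 116 119 118]
 [125 125 123 121 121 123 124 124 123 121 122 122 122 121 122 122 122 124
  121 118 121 120 123 122]
 [123 123 121 121 121 123 123 123 122 122 120 120 121 118 120 121 122 123
  121 121 121 122 123 124]
 [122 122 122 121 121 122 124 123 122 121 121 121 121 120 121 122 122 120
  122 122 123 122 
[... 925 characters left out ...]
25 124 124 122 123 124 125 123 126 131 123 105 108 120 123 125 125
  125 127 127 126 126 126]
 [123 124 123 124 124 124 123 122 121 125 131 121 106 109 119 124 125 126
  126 125 125 125 125 125]
 [123 123 124 123 124 124 124 125 125 130 132 122 107 113 122 126 125 125
  125 125 126 126 126 126]
 [124 125 123 124 125 126 125 125 125 130 133 122 109 117 125 126 126 127
  125 127 127 130 127 126]
 [125 126 123 124 125 126 125 126 126 132 134 122 108 116 124 126 128 128
  128 129 129 128 127 125]
 [127 127 125 125 126 126 128 126 127 125 119 107 103 116 123 128 127 129
  127 127 127 128 128 127]
 [125 126 127 127 128 127 127 124 123 114  95  89  96 116 125 127 128 126
  127 125 127 127 126 127]]
```

View pics/m9.png

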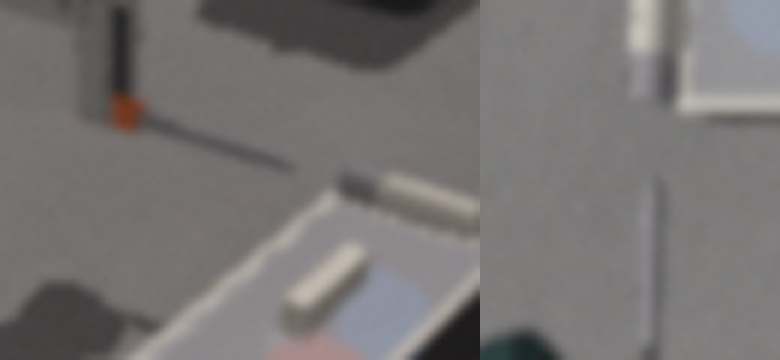

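The pin and first knuckle are in line in both views: shaft column 233.2 against knuckle 233.0, and the scene-view shaft line runs into the mouth at crop (345,185). I'll insert gently.

>>> {"op": "carry_out", "data": {
  "increments": [
    [255,[12,0,0],0],
    [255,[12,0,0],0],
    [255,[8,0,0],0],
    [255,[5,0,0],0],
    [255,[5,0,0],0],
    [255,[5,0,0],0],
    [255,[0,0,0],0],
    [255,[0,0,0],0]
  ]
}}

```text
time: 69.65
tool_pos: [0.423, 0.2052, 0.0988]
ee_rot: [3.141, 0.0, 0.042]
wrist_force: [0.1, -0.0, -1.1]
width: 0.0157
finger_force: 30.0
```

>>> {"op": "carry_out", "data": {
  "increments": [
    [255,[5,0,0],0],
    [255,[5,0,0],0],
    [255,[5,0,0],0],
    [255,[5,0,0],0],
    [255,[0,0,0],0],
    [255,[0,0,0],0]
  ]
}}

```text
time: 70.25
tool_pos: [0.4432, 0.206, 0.0989]
ee_rot: [3.141, 0.0, 0.042]
wrist_force: [0.1, 1.2, -0.2]
width: 0.0155
finger_force: 30.0
```

>>> {"op": "carry_out", "data": {
  "increments": [
    [255,[5,0,0],0],
    [255,[5,0,0],0],
    [255,[5,0,0],0],
    [255,[5,0,0],0],
    [255,[5,0,0],0],
    [255,[0,0,0],0],
    [255,[0,0,0],0]
  ]
}}

```text
time: 70.95
tool_pos: [0.4681, 0.207, 0.0988]
ee_rot: [3.141, 0.0, 0.042]
wrist_force: [0.9, -0.6, -0.6]
width: 0.0158
finger_force: 30.0
```

>>> {"op": "carry_out", "data": {
  "increments": [
    [255,[6,0,0],0],
    [255,[6,0,0],0],
    [255,[6,0,0],0],
    [255,[6,0,0],0],
    [255,[6,0,0],0],
    [255,[6,0,0],0],
    [255,[3,0,0],0],
    [255,[0,0,0],0]
  ]
}}

```text
time: 71.75
tool_pos: [0.5074, 0.2087, 0.0988]
ee_rot: [3.141, 0.0, 0.042]
wrist_force: [0.0, 0.7, -0.2]
width: 0.0157
finger_force: 30.0
```

>>> {"op": "carry_out", "data": {
  "increments": [
    [255,[0,0,0],0],
    [255,[2,0,0],0],
    [255,[2,0,0],0],
    [255,[0,0,0],0],
    [255,[0,0,0],0]
  ]
}}

```text
time: 72.25
tool_pos: [0.511, 0.2089, 0.099]
ee_rot: [3.141, 0.0, 0.042]
wrist_force: [0.8, 0.8, -0.5]
width: 0.0155
finger_force: 30.0
```

>>> {"op": "carry_out", "data": {
  "increments": [
    [255,[1.5,0,0],0],
    [255,[1.5,0,0],0],
    [255,[0,0,0],0],
    [255,[0,0,0],0]
  ]
}}

```text
time: 72.65
tool_pos: [0.5141, 0.209, 0.0989]
ee_rot: [3.141, 0.0, 0.042]
wrist_force: [-0.2, -0.3, -1.2]
width: 0.0157
finger_force: 30.0
```

>>> {"op": "carry_out", "data": {
  "increments": [
    [255,[1,0,0],0],
    [255,[1,0,0],0],
    [255,[0,0,0],0],
    [255,[0,0,0],0]
  ]
}}

```text
time: 73.05
tool_pos: [0.5158, 0.2091, 0.0989]
ee_rot: [3.141, 0.001, 0.042]
wrist_force: [-0.6, -0.7, -0.9]
width: 0.0159
finger_force: 30.0
```

>>> {"op": "carry_out", "data": {
  "increments": [
    [255,[1,0,0],0],
    [255,[1,0,0],0],
    [255,[0,0,0],0],
    [255,[0,0,0],0]
  ]
}}

```text
time: 73.45
tool_pos: [0.5159, 0.2091, 0.0989]
ee_rot: [3.141, 0.005, 0.043]
wrist_force: [-7.4, -1.9, 3.7]
width: 0.016
finger_force: 30.0
```

Contact at 515.9 mm (expected 516.6), so the shoulder is on the mouth. One more small push, then release.

>>> {"op": "carry_out", "data": {
  "increments": [
    [255,[1,0,0],0],
    [255,[0,0,0],0],
    [200,[0,0,0],0],
    [160,[0,0,0],0],
    [140,[0,0,0],0],
    [140,[0,0,0],0],
    [140,[0,0,-10],0],
    [140,[0,0,-40],0]
  ]
}}

```text
time: 74.25
tool_pos: [0.5161, 0.2083, 0.1447]
ee_rot: [3.139, 0.01, 0.042]
wrist_force: [0.3, -0.3, -0.3]
width: 0.0425
finger_force: 0.0
```

>>> {"op": "carry_out", "data": {
  "increments": [
    [140,[0,0,-40],0],
    [140,[-35,20,0],0],
    [140,[-35,35,0],0],
    [140,[-35,35,0],0],
    [140,[-30,35,0],0],
    [140,[0,35,0],0],
    [140,[0,0,0],0],
    [140,[0,0,0],0]
  ]
}}

```text
time: 75.05
tool_pos: [0.3913, 0.0434, 0.1899]
ee_rot: [-3.141, -0.002, 0.04]
wrist_force: [1.2, 0.3, 0.1]
width: 0.0423
finger_force: 0.0
```

```bash
cat > f.py <<'E'
from vis import *
im=robot.snapshot("top"); s=robot.snapshot("scene"); cv2.imwrite("pics/f1.png",im); cv2.imwrite("pics/f2.png",s)
C=np.array([601.5,82.7]);t=np.radians(2.4);R=np.array([[np.cos(t),-np.sin(t)],[np.sin(t),np.cos(t)]])
for x in (-58,-78,-98): print(x,proj("top",np.append(C+R@[x,130],98)/1e3).round(1))
print(blobs(im,"orange",5,(210,200,260,250)))
g=cv2.cvtColor(im,cv2.COLOR_BGR2GRAY).astype(int); print(im[208:230,233].tolist())
for n,a,b in (("far",172,177),("white",184,200),("near",206,210)): print(n,g[a:b,226:242].mean(0).round().astype(int).tolist())
a=cv2.absdiff(im,cv2.imread("pics/p2_full.png"))[:, :].max(2)[165:222,240:330]; print("change over carrier",a.max(),a.mean())
E
python3 f.py
```

```text
-58 [232.2 211.4]
-78 [232.1 218.5]
-98 [231.9 225.7]
[([231, 213, 5, 13, 58], [232.9, 218.7])]
[[127, 124, 126], [127, 122, 125], [121, 118, 124], [105, 110, 136], [80, 105, 167], [62, 107, 194], [54, 107, 202], [53, 108, 204], [53, 109, 204], [55, 110, 205], [53, 109, 204], [55, 109, 205], [54, 108, 204], [54, 109, 204], [53, 107, 203], [53, 108, 202], [55, 108, 202], [65, 109, 193], [85, 110, 167], [105, 114, 138], [118, 120, 124], [122, 123, 125]]
far [124, 126, 127, 127, 131, 138, 139, 132, 119, 102, 87, 88, 112, 144, 160, 157]
white [125, 125, 126, 138, 164, 185, 190, 179, 159, 136, 116, 111, 118, 133, 147, 149]
near [122, 122, 120, 121, 133, 141, 138, 125, 108, 90, 84, 100, 135, 159, 154, 146]
change over carrier 51 1.7025341130604288
```

The orange grip spans rows 211.7 to 226, up against the knuckle mouth (211.4), and the cover has not shifted. I'll hand in.

```bash
python3 -c "
from bench import robot
print(robot.close_job())"
```

```text
the job is handed in; nothing more can be done
None
```

I handed the job in at about 75 s: all three tubs stand in their own bays with their own lids, the cover is seated on the carrier, and the hinge pin is pushed home with its orange grip against the first knuckle; the hand-in gave no verdict.

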